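Put the test counter's supplies away

TASK

Put the test counter's supplies in their places: stand the wide jar in the wide round holder, the narrow jar in the narrow round holder and the square cuvette box in the square holder, each flat on the holder's floor inside its rim. Lay the two loose test-strip cartons upright, close side by side, on the stock stack as its second layer, crosswise to the two cartons below and within their outline. Leave everything released, upright and at rest.

Things in the scene. Friction and masses are not known exactly. Their poses are not given: they have to be found in the camera images.
- wide_jar_center (a point): Wide amber round jar with a white lid as wide as the jar, upright: 62 mm diameter, 57 mm high, straight sides. This point is its centre, 28.5 mm above its underside; z up. About 160 g (110 to 225 g).
- narrow_jar_center (a point): Narrow amber round jar with a white lid as wide as the jar, upright: 40 mm diameter, 57 mm high, straight sides. This point is its centre, 28.5 mm above its underside; z up. About 80 g (55 to 115 g).
- cuvette_box_center (a point): Square white plastic cuvette box with a grey lid as wide as the box: 48 x 48 mm (x, y), 56 mm high. This point is its centre, 28 mm above its underside; x and y across its sides, z up. About 110 g (75 to 155 g).
- carton_a_center (a point): Test-strip carton, white with a low blue band and a thin grey tape along the middle of its top, one of two alike (either may take either place), standing: 64 mm long (its x), 30 mm wide (y), 40 mm high (z up). This point is its centre, 20 mm above its underside. 50 to 100 g. For the stack, grip it by its two short ends (64 mm apart) in its upper half: then the fingers clear the neighbouring carton and the layer below.
- carton_b_center (a point): Test-strip carton, white with a low blue band and a thin grey tape along the middle of its top, the other of the two alike, standing: 64 mm long (its x), 30 mm wide (y), 40 mm high (z up). This point is its centre, 20 mm above its underside. 50 to 100 g. For the stack, grip it by its two short ends (64 mm apart) in its upper half: then the fingers clear the neighbouring carton and the layer below.
- wide_holder: Round holder for the wide jar, outer diameter 90 mm, inside the rim 80 mm. Fixed to the counter, plastic, 10 mm high: a 5 mm thick black floor with a 5 mm wide white rim standing 5 mm above the floor. Origin at the centre of its underside, z up.
- narrow_holder: Round holder for the narrow jar, outer diameter 66 mm, inside the rim 56 mm. Fixed to the counter, plastic, 10 mm high: a 5 mm thick black floor with a 5 mm wide white rim standing 5 mm above the floor. Origin at the centre of its underside, z up.
- square_holder: Square holder for the cuvette box, outside 74 x 74 mm, inside the rim 64 x 64 mm, sides along its x and y. The box must be turned square to it to go in. Fixed to the counter, plastic, 10 mm high: a 5 mm thick black floor with a 5 mm wide white rim standing 5 mm above the floor. Origin at the centre of its underside, z up.
- stack: Stock stack, fixed: black board 90 x 90 x 5 mm with a first layer of two more such cartons, lengths along its x, centred at y = +18 and -18 mm (6 mm gap), tops 45 mm above the counter. Origin: centre of the board's underside, z up. Second layer: the same pattern turned a quarter turn, lengths along the stack's y, centred at x = +18 and -18 mm, y = 0, centres 65 mm up.
Not all that is in view belongs to the job. Leave any red, turquoise or yellow look-alike of the part that bears carton_b_center alone.

How it is judged:
At the end, for the whole second after the job is handed in: Jars and box seated in their own holders (centre within 12 mm, height 2 mm); both cartons on the first layer, crosswise (0.17 rad), one each side at 18 mm (within 8 mm; 10 mm lengthwise; height 4 mm); all upright (0.06 rad), released, at rest (horizontal distance between wide_jar_center and wide_holder below 0.012 m and height (world z) of wide_jar_center between 0.0315 and 0.0355 m and angle between each of wide_jar_center, narrow_jar_center, cuvette_box_center, carton_a_center, carton_b_center's own z axis and vertical below 0.06 rad and linear speed of each of wide_jar, narrow_jar, cuvette_box, carton_a, carton_b below 0.02 m/s and contact force between each of wide_jar, narrow_jar, cuvette_box, carton_a, carton_b and the fingers below 0.05 N and horizontal distance between narrow_jar_center and narrow_holder below 0.012 m and height (world z) of narrow_jar_center between 0.0315 and 0.0355 m and horizontal distance between cuvette_box_center and square_holder below 0.012 m and height (world z) of cuvette_box_center between 0.031 and 0.035 m and z of carton_a_center in the frame of stack between 0.061 and 0.069 m and y of carton_a_center in the frame of stack between -0.01 and 0.01 m and angle between the x axis of each of carton_a_center, carton_b_center and the y axis of stack, either way round below 0.17 rad and z of carton_b_center in the frame of stack between 0.061 and 0.069 m and y of carton_b_center in the frame of stack between -0.01 and 0.01 m and ((x of carton_a_center in the frame of stack between 0.01 and 0.026 m and x of carton_b_center in the frame of stack between -0.026 and -0.01 m) or (x of carton_a_center in the frame of stack between -0.026 and -0.01 m and x of carton_b_center in the frame of stack between 0.01 and 0.026 m))); the robot touches nothing.
It also fails if it takes over 125 s, if anything falls off the work surface, if the arm or the gripper's body presses on something with over 40 N, if the wrist force passes 120 N, or if a joint passes its speed limit or range.

ROBOT

A 6-joint arm with a two-finger parallel gripper is mounted at the origin on the work surface. World frame = base frame: x ahead of the robot, y to its left, z up, the work surface at z = 0. Lengths are in m, angles in rad, forces in N, time in s.
With the tool pointing down it reaches from about 0.35 to 0.775 m from the base axis. Payload 7.3 kg.
Tool frame: the origin (TCP) lies midway between the tips of the shut fingers; the grasp point (between the pads) lies 19 mm behind it; z points along the fingers, y is the direction in which the jaws open and shut (so a half turn about z gives the same grasp; the last joint's range is limited). The gripper opens to 92 mm and grips with 3 to 60 N. Pads are 19 mm wide; open, the fingers measure 130 mm over their backs; the gripper's body (75 mm by 190 mm) begins 47 mm behind the grasp point.
Start: joints at [1.003, 0.342, 1.524, -0, 1.275, -0.146], TCP at [0.215, 0.479, 0.227] pointing down, gripper open.
Joint ranges: [-2.53, 2.53], [-0.77, 2.02], [0.04, 2.7], [-1, 4.14], [0.28, 2.66], [-3.11, 3.11]. Speed limits (rad/s): [2.57, 2.57, 3.14, 3.14, 3.14, 3.14].

INTERFACE

Orientations are given as [roll, pitch, yaw] about the fixed x, y, z axes, in that order (R = Rz(yaw) Ry(pitch) Rx(roll)).
In Python, from cell import status, eyes, job gives the robot as it stands.
- The arm moves only by the tool jog_arm, never from a script. Its argument "series" is a list of rows, each a list of 3 entries, a list of its own where there are three numbers: the gripper command: -1 is shut, 1 is fully open, values between are in proportion, then the shift along the tool's x, y, z in m, then the turn, a rotation vector about the tool's x, y, z in rad. In form: [[grip, [x, y, z], [ax, ay, az]], ...]. A call has 1 to 12 rows; each row is the pose to reach, as a shift and turn from the pose commanded when the call began, along the tool's axes at that moment; what a row does not reach only later rows make up. A row lasts 1/12 s, in which the tool goes at most 41.7 mm and 7.16 degrees, less where a joint would pass 70% of its speed; a pose out of reach is approached as far as the arm can. A call with a gripper value outside its range is refused whole. The fingers move at their own pace and stop on an object; "squeeze" is the grip in N (left out, the last holds). Time passes only in rows, so rows that repeat a pose let the fingers close. It gives the time, the measured TCP pose, the force and the opening at its end, in the units of the state.
- status.observe(): the state, without advancing time (a new reading comes with each control period).
- eyes.read_camera(name): name is "side" or "top"; returns a dict with "img" (400x640x3 uint8, red, green, blue), "range_z" (400x640 float32, m along the optical axis (not along the pixel's ray), 0 where there is no reading), "camera_matrix" (3x3 intrinsics, pixels), "T" (4x4, takes a point from camera to world coordinates). Camera axes: x right, y down, z forward; pixel columns grow to the right and rows downward; lengths in m; the calibration is good to about 2 mm. A picture is of the moment at which its call begins.
- job.hand_in(): hands the job in, once; it reports no verdict.
The state is a dict: "time": time; "qpos": joint angles; "qvel": joint speeds; "joint_efforts": joint torques, N m; "tool_pos": TCP position; "tool_rot": TCP orientation; "contact_force": force on the tool from outside, world axes, zero at the start; "torque": the same for the moment, N m; "opening": finger opening in m.
Only numpy, scipy, OpenCV 4.12 (cv2) and the standard library are available. Lean on these libraries where they do the work, as an engineer would, in place of code of your own. Each camera call takes 0.05 s, during which the arm holds its last target.

## Working session

There is one attempt and no reset: what is moved stays moved. The work goes in short steps, Python scripts to look and compute and a tool call to move; the robot and the scene stay as the last step left them, time stands still between calls to the robot, and variables do not carry over. Pictures are saved under pics/ and viewed, and the job is handed in when it is done.

Besides the shell and the picture viewer there is one more tool, called after "Request:" as name(argument=value, ...), one argument or row to a line, values as JSON. jog_arm: Moves the arm, as the interface text tells. Its arguments: {"type":"object","properties":{"series":{"type":"array","items":{"type":"array"}},"squeeze":{"type":"number"}},"required":["series"]}

```bash
mkdir -p pics; ls; python3 - <<'E'
from cell import status, eyes, job
import cv2,numpy as np
s=status.observe()
print({k:np.round(v,4).tolist() for k,v in s.items()})
for n in ("top","side"):
    c=eyes.read_camera(n); cv2.imwrite(f"pics/{n}0.png",c["img"][:,:,::-1]); print(n,np.round(c["camera_matrix"],1).tolist(),np.round(c["T"],4).tolist(), (c["range_z"]>0).mean())
    np.savez(f"{n}0.npz",**c)
E
```

```text
pics
{'time': 0.0, 'qpos': [1.003, 0.3427, 1.525, -0.0, 1.2754, -0.146], 'qvel': [-0.0017, 0.0006, -0.0003, 0.0005, -0.0013, 0.0012], 'joint_efforts': [0.0007, -43.123, -24.4231, 0.0719, 0.0558, -0.0001], 'tool_pos': [0.2147, 0.4786, 0.226], 'tool_rot': [-3.1401, -0.0002, 2.7198], 'contact_force': [-0.425, 0.2463, -0.2753], 'torque': [-0.0078, 0.0316, -0.0101], 'opening': 0.0915}
top [[369.5, 0.0, 316.7], [0.0, 369.5, 198.1], [0.0, 0.0, 1.0]] [[0.0797, -0.9734, 0.215, 0.3068], [-0.9968, -0.0788, 0.0125, -0.0205], [0.0048, -0.2153, -0.9765, 1.144], [0.0, 0.0, 0.0, 1.0]] 0.99609765625
side [[384.2, 0.0, 313.2], [0.0, 384.2, 194.2], [0.0, 0.0, 1.0]] [[-0.9954, -0.0796, 0.0526, 0.4878], [-0.0947, 0.7554, -0.6484, 0.5592], [0.0119, -0.6505, -0.7594, 0.7102], [0.0, 0.0, 0.0, 1.0]] 0.99615234375
```

View pics/top0.png

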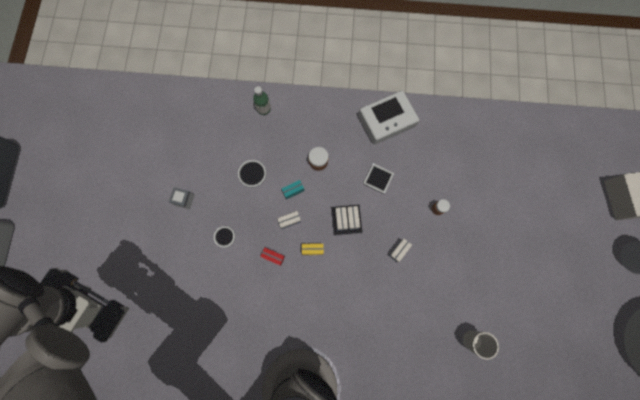

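View pics/side0.png

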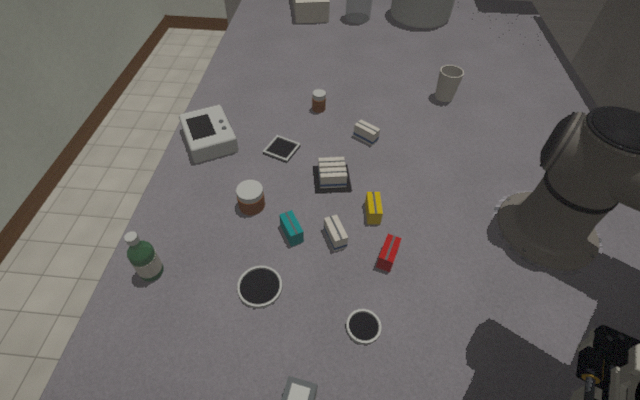

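```bash
python3 - <<'E'
import cv2,numpy as np
a=cv2.imread("pics/top0.png"); cv2.imwrite("pics/top0z.png",cv2.resize(a[130:280,160:480],(800,375),interpolation=cv2.INTER_CUBIC))
b=cv2.imread("pics/side0.png"); cv2.imwrite("pics/side0z.png",cv2.resize(b[80:400,170:490],(600,600),interpolation=cv2.INTER_CUBIC))
# heights by depth
for n in("top","side"):
    c=np.load(n+"0.npz"); K=c["camera_matrix"];T=c["T"];Z=c["range_z"]
    v,u=np.mgrid[:400,:640]; P=np.stack([(u-K[0,2])/K[0,0]*Z,(v-K[1,2])/K[1,1]*Z,Z,np.ones_like(Z)],-1)@T.T
    np.save(n+"P.npy",P[...,:3])
    pts=dict(top=[(318,157),(252,173),(182,198),(223,236),(290,219),(347,219),(378,178),(442,206),(401,250),(272,256),(312,249)],side=[(298,395),(250,190),(319,97)])[n]
    for p in pts: print(n,p,np.round(P[p[1],p[0],:3],3))
E
```

```text
top (318, 157) [ 0.675 -0.     0.061]
top (252, 173) [0.623 0.207 0.004]
top (182, 198) [0.514 0.398 0.056]
top (223, 236) [0.415 0.272 0.005]
top (290, 219) [0.478 0.069 0.042]
top (347, 219) [ 0.499 -0.106  0.001]
top (378, 178) [ 0.639 -0.196  0.005]
top (442, 206) [ 0.552 -0.384  0.057]
top (401, 250) [ 0.413 -0.269  0.036]
top (272, 256) [0.364 0.111 0.039]
top (312, 249) [ 0.395 -0.005  0.037]
side (298, 395) [0.518 0.411 0.056]
side (250, 190) [0.676 0.002 0.055]
side (319, 97) [ 0.551 -0.367  0.055]
```

View pics/top0z.png

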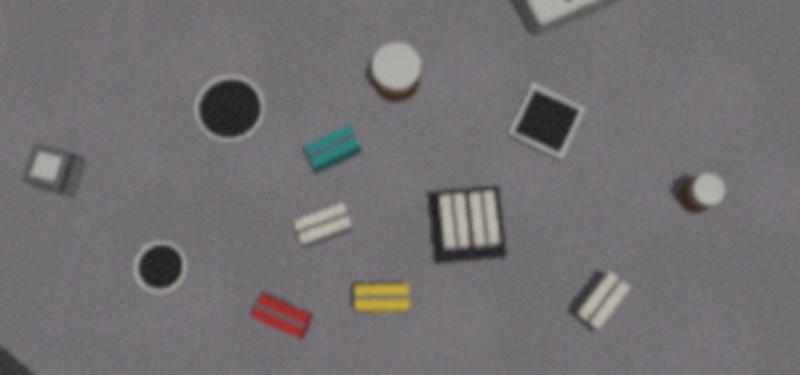

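View pics/side0z.png

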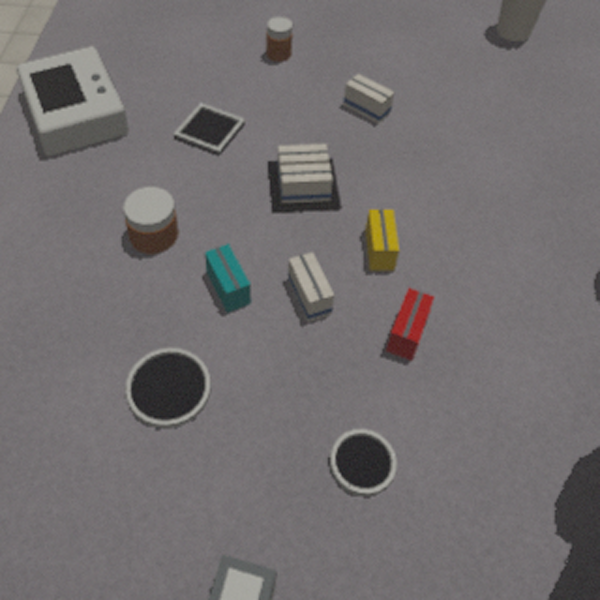

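```bash
cat > v.py <<'E'
import cv2,numpy as np
def ray(c,uv,h):
    K=c["camera_matrix"];T=c["T"]
    uv=np.asarray(uv,float).reshape(-1,2)
    d=np.c_[(uv[:,0]-K[0,2])/K[0,0],(uv[:,1]-K[1,2])/K[1,1],np.ones(len(uv))]@T[:3,:3].T
    o=T[:3,3]; return (o+d*((h-o[2])/d[:,2])[:,None])[:,:2]
def cloud(c):
    K=c["camera_matrix"];T=c["T"];Z=c["range_z"]
    v,u=np.mgrid[:400,:640]; return (np.stack([(u-K[0,2])/K[0,0]*Z,(v-K[1,2])/K[1,1]*Z,Z,np.ones_like(Z)],-1)@T.T)[...,:3]
def near(P,xy,r): return np.hypot(P[...,0]-xy[0],P[...,1]-xy[1])<r
def big(m):
    cs,_=cv2.findContours(m.astype(np.uint8),cv2.RETR_EXTERNAL,cv2.CHAIN_APPROX_NONE)
    return max(cs,key=cv2.contourArea)[:,0,:]
def rect(xy):
    (cx,cy),(w,h),a=cv2.minAreaRect((xy*1000).astype(np.float32))
    if h>w: w,h,a=h,w,a+90
    return [round(float(x),1) for x in (cx,cy,w,h,(a+90)%180-90)]
def circ(xy):
    (cx,cy),(w,h),a=cv2.fitEllipse((xy*1000).astype(np.float32)); return [round(float(x),1) for x in(cx,cy,w,h)]
E
cat > m.py <<'E'
from v import *
import sys
def run(tag,cams=("top","side")):
  for n in cams:
    c=dict(np.load(n+tag+".npz"));P=cloud(c);z=P[...,2]; g=c["img"].astype(int).sum(-1)/3
    hsv=cv2.cvtColor(c["img"],cv2.COLOR_RGB2HSV)
    for nm,xy,h,r,k in [("wide",(.675,0),.057,.055,"c"),("narrow",(.551,-.376),.057,.05,"c"),("cuv",(.514,.4),.056,.055,"r"),("A",(.478,.069),.04,.05,"r"),("B",(.413,-.269),.04,.05,"r")]:
        m=near(P,xy,r)&(abs(z-h)<.009)
        if m.sum()<30: print(n,nm,"none");continue
        q=ray(c,big(m),h); print(n,nm,(circ if k=="c" else rect)(q),m.sum())
        # bright mask
        if k=="c" or nm in "AB":
            m=near(P,xy,r)&(g>125)&(z>h-.012); q=ray(c,big(m),h); print("   bright",(circ if k=="c" else rect)(q))
    for nm,xy,r,k in [("wh",(.623,.207),.06,"c"),("nh",(.415,.272),.05,"c"),("sh",(.639,-.196),.07,"r")]:
        f=circ if k=="c" else rect
        m=near(P,xy,r)&(g<55); print(n,nm,"dark",f(ray(c,big(m),.005)))
        m=near(P,xy,r)&(g>120); print(n,nm,"rim",f(ray(c,big(m),.010)))
    m=near(P,(.5,-.12),.09)&(abs(z-.045)<.012)&(g>120);m=cv2.morphologyEx(m.astype(np.uint8),cv2.MORPH_CLOSE,np.ones((7,7)));print(n,"stacktop",rect(ray(c,big(m),.045)))
    m=near(P,(.5,-.12),.09)&((g<50)|(z>.02));print(n,"board",rect(ray(c,big(m),.005)))
if __name__=="__main__": run("0")
E
python3 m.py
```

```text
top wide [677.5, -0.0, 57.7, 59.9] 295
   bright [679.1, -0.3, 55.8, 57.8]
top narrow [552.9, -385.4, 36.2, 38.1] 131
   bright [554.1, -386.9, 33.6, 35.8]
top cuv [516.6, 409.0, 50.7, 48.4, 80.5] 266
top A [477.3, 73.5, 63.4, 31.2, -63.9] 214
   bright [477.9, 73.7, 62.7, 30.2, -65.1]
top B [412.3, -268.3, 65.4, 30.2, -34.4] 229
   bright [413.8, -269.1, 62.1, 30.6, -34.4]
top wh dark [622.9, 208.7, 67.4, 69.0]
top wh rim [623.1, 208.2, 91.9, 93.3]
top nh dark [414.6, 269.7, 44.6, 44.8]
top nh rim [413.2, 269.3, 66.7, 69.2]
top sh dark [639.6, -197.4, 55.7, 54.4, 68.8]
top sh rim [639.5, -198.1, 82.5, 80.5, 68.1]
top stacktop [496.6, -102.8, 65.8, 63.1, -80.2]
top board [496.3, -101.9, 82.3, 80.4, -80.6]
side wide [677.2, 5.1, 58.7, 64.6] 477
   bright [678.6, 1.6, 56.4, 57.7]
side narrow [552.3, -379.3, 37.0, 47.1] 112
   bright [552.9, -385.9, 33.3, 34.7]
side cuv [515.6, 404.9, 48.3, 35.1, -9.2] 636
side A [477.3, 77.6, 68.4, 32.5, -64.8] 401
   bright [485.2, 78.1, 62.7, 13.3, -63.6]
side B [412.1, -262.3, 69.1, 39.8, -34.2] 236
   bright [412.0, -268.3, 62.6, 29.7, -34.2]
side wh dark [621.2, 207.8, 72.5, 75.2]
side wh rim [620.9, 208.2, 89.0, 89.5]
side nh dark [412.5, 269.5, 49.5, 51.2]
side nh rim [412.2, 269.0, 64.6, 66.9]
side sh dark [637.7, -200.2, 57.5, 55.3, -23.3]
side sh rim [636.6, -201.2, 83.9, 77.8, 67.7]
side stacktop [495.9, -101.6, 66.6, 63.8, -81.1]
side board [499.4, -115.2, 121.1, 86.9, -80.4]
```

```bash
cat > g.py <<'E'
# usage: python3 g.py x y z jawdeg (mm) ... several targets
import sys,numpy as np
from scipy.spatial.transform import Rotation as R
from cell import status
s=status.observe(); p=np.array(s["tool_pos"]); r=R.from_euler("xyz",s["tool_rot"])
print("t",round(s["time"],2),"tcp",np.round(p*1000,1),"rot",np.round(s["tool_rot"],3),"jaw",round(np.degrees(s["tool_rot"][2])-90,1),"open",np.round(s["opening"],4),"F",np.round(s["contact_force"],1))
a=list(map(float,sys.argv[1:]))
for i in range(0,len(a),4):
    x,y,z,j=a[i:i+4]
    y0=s["tool_rot"][2]; d=(np.radians(j+90)-y0+np.pi/2)%np.pi-np.pi/2
    t=R.from_euler("xyz",[np.pi,0,y0+d])
    print(a[i:i+4],"shift",np.round(r.inv().apply(np.array([x,y,z])/1000-p),4).tolist(),"turn",np.round((r.inv()*t).as_rotvec(),3).tolist())
E
python3 g.py 516.6 408.5 200 80.5  516.6 408.5 17 80.5
python3 - <<'E'
import sys; sys.path.insert(0,'.')
from v import *
c=dict(np.load("top0.npz"));P=cloud(c)
m=near(P,(.85,-.25),.13)&(P[...,2]>.02); q=P[m]; print(q.min(0),q.max(0))
E
```

```text
t 0.1 tcp [214.7 478.7 226.1] rot [-3.14 -0.    2.72] jaw 65.8 open 0.0921 F [ 0.4 -0.3  0.4]
[516.6, 408.5, 200.0, 80.5] shift [-0.3041, 0.0596, 0.026] turn [-0.001, -0.0, -0.256]
[516.6, 408.5, 17.0, 80.5] shift [-0.3042, 0.0598, 0.209] turn [-0.001, -0.0, -0.256]
[ 0.74921408 -0.31219575  0.02006819] [ 0.92565374 -0.12008056  0.05709157]
```

Candidate cartons in the top view are white (290,219), white (401,250), turquoise (293,189), red (272,256) and yellow (312,249). The enlarged crops show only the two white ones have a low blue band and grey tape, so those are the job's cartons. The other parts are the wide jar (318,157), narrow jar (442,206), cuvette box (182,198), wide holder (252,173), narrow holder (223,236), square holder (378,178) and stack (347,219).

I'll start with the cuvette box.

Request:
jog_arm(
  series=[
    [1, [-0.304, 0.06, 0.026], [0, 0, -0.256]],
    [1, [-0.304, 0.06, 0.026], [0, 0, -0.256]],
    [1, [-0.304, 0.06, 0.026], [0, 0, -0.256]],
    [1, [-0.304, 0.06, 0.026], [0, 0, -0.256]],
    [1, [-0.304, 0.06, 0.026], [0, 0, -0.256]],
    [1, [-0.304, 0.06, 0.026], [0, 0, -0.256]],
    [1, [-0.304, 0.06, 0.026], [0, 0, -0.256]],
    [1, [-0.304, 0.06, 0.026], [0, 0, -0.256]],
    [1, [-0.304, 0.06, 0.026], [0, 0, -0.256]],
    [1, [-0.304, 0.06, 0.026], [0, 0, -0.256]],
    [1, [-0.304, 0.06, 0.11], [0, 0, -0.256]],
    [1, [-0.304, 0.06, 0.11], [0, 0, -0.256]],
  ],
  squeeze=25,
)

```text
time: 1.1
tool_pos: [0.517, 0.411, 0.1196]
tool_rot: [3.137, 0.005, 2.977]
contact_force: [0.7, 0.2, -1.0]
opening: 0.0917
```

```bash
python3 g.py 516.6 408.5 17 80.5; python3 - <<'E'
from cell import eyes
import cv2
c=eyes.read_camera("top"); cv2.imwrite("pics/t1.png",cv2.resize(c["img"][120:280,100:300,::-1],(800,640*800//800))[:600])
E
```

```text
t 1.1 tcp [517.  411.  119.6] rot [3.137 0.005 2.977] jaw 80.6 open 0.0917 F [ 0.7  0.2 -1. ]
[516.6, 408.5, 17.0, 80.5] shift [0.0005, -0.0031, 0.1026] turn [0.005, 0.005, 0.001]
```

View pics/t1.png

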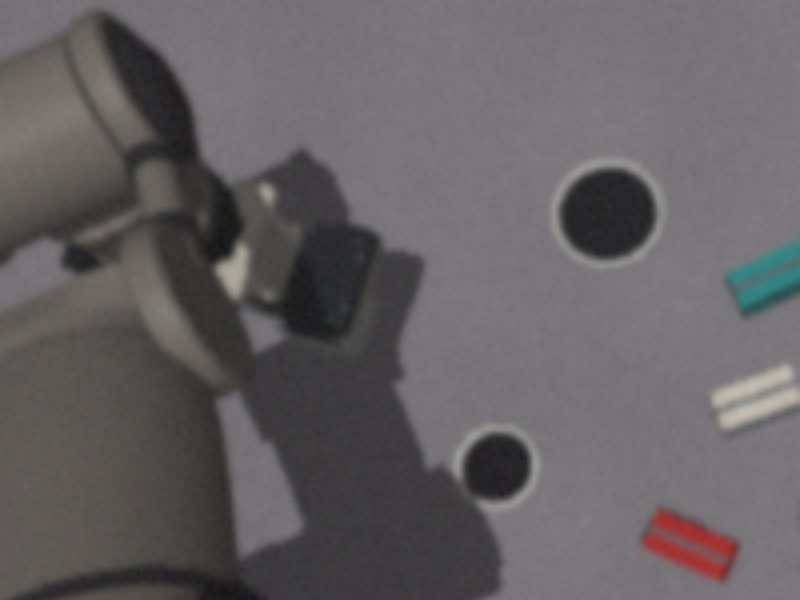

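The gripper hides the box in this view, but the pose readings match the plan, so I'm going down.

Request:
jog_arm(
  series=[
    [1, [0, -0.002, 0.04], [0, 0, 0]],
    [1, [0, -0.002, 0.075], [0, 0, 0]],
    [1, [0, -0.002, 0.102], [0, 0, 0]],
    [1, [0, -0.002, 0.102], [0, 0, 0]],
    [1, [0, -0.002, 0.102], [0, 0, 0]],
    [-1, [0, -0.002, 0.102], [0, 0, 0]],
    [-1, [0, -0.002, 0.102], [0, 0, 0]],
    [-1, [0, -0.002, 0.102], [0, 0, 0]],
    [-1, [0, -0.002, 0.102], [0, 0, 0]],
    [-1, [0, -0.002, 0.102], [0, 0, 0]],
    [-1, [0, -0.002, 0.102], [0, 0, 0]],
    [-1, [0, -0.002, 0.102], [0, 0, 0]],
  ],
  squeeze=25,
)

```text
time: 2.15
tool_pos: [0.5168, 0.4076, 0.0158]
tool_rot: [3.141, 0.001, 2.976]
contact_force: [0.5, 0.8, 0.4]
opening: 0.0498
```

```bash
python3 g.py 516.6 408.5 150 80.5 638.5 -199 150 68.3
```

```text
t 2.15 tcp [516.8 407.6  15.8] rot [3.141e+00 1.000e-03 2.976e+00] jaw 80.5 open 0.0498 F [0.5 0.8 0.4]
[516.6, 408.5, 150.0, 80.5] shift [0.0002, 0.001, -0.1342] turn [0.001, 0.001, -0.0]
[638.5, -199.0, 150.0, 68.3] shift [-0.2203, -0.5781, -0.1346] turn [0.001, 0.001, 0.213]
```

Request:
jog_arm(
  series=[
    [-1, [0, 0, 0], [0, 0, 0]],
    [-1, [0, 0, 0], [0, 0, 0]],
    [-1, [0, 0, 0], [0, 0, 0]],
    [-1, [0, 0, -0.02], [0, 0, 0]],
    [-1, [0, 0, -0.05], [0, 0, 0]],
    [-1, [0, 0, -0.085], [0, 0, 0]],
    [-1, [0, 0, -0.12], [0, 0, 0]],
    [-1, [0, 0, -0.134], [0, 0, 0]],
    [-1, [0, 0, -0.134], [0, 0, 0]],
  ],
)

```text
time: 2.9
tool_pos: [0.5182, 0.4082, 0.1538]
tool_rot: [3.137, 0.006, 2.976]
contact_force: [-0.4, 1.4, -0.7]
opening: 0.048
```

```bash
python3 g.py 638.5 -199 150 68.3 638.5 -199 40 68.3
```

```text
t 2.9 tcp [518.2 408.2 153.8] rot [3.137 0.006 2.976] jaw 80.5 open 0.048 F [-0.4  1.4 -0.7]
[638.5, -199.0, 150.0, 68.3] shift [-0.2189, -0.579, 0.0024] turn [0.005, 0.005, 0.213]
[638.5, -199.0, 40.0, 68.3] shift [-0.2182, -0.5796, 0.1124] turn [0.005, 0.005, 0.213]
```

Request:
jog_arm(
  series=[
    [-1, [-0.005, -0.014, 0], [0, 0, 0.005]],
    [-1, [-0.014, -0.036, 0], [0, 0, 0.013]],
    [-1, [-0.025, -0.066, 0], [0, 0, 0.024]],
    [-1, [-0.037, -0.098, 0], [0, 0, 0.036]],
    [-1, [-0.05, -0.132, 0], [0, 0, 0.048]],
    [-1, [-0.063, -0.166, 0], [0, 0, 0.06]],
    [-1, [-0.076, -0.2, 0], [0, 0, 0.073]],
    [-1, [-0.088, -0.234, 0], [0, 0, 0.085]],
    [-1, [-0.101, -0.268, 0], [0, 0, 0.098]],
    [-1, [-0.114, -0.302, 0], [0, 0, 0.11]],
    [-1, [-0.125, -0.33, 0], [0, 0, 0.122]],
    [-1, [-0.133, -0.35, 0], [0, 0, 0.13]],
  ],
)

```text
time: 3.9
tool_pos: [0.5885, 0.0363, 0.1467]
tool_rot: [-3.14, -0.005, 2.843]
contact_force: [0.1, 0.7, -0.6]
opening: 0.0477
```

```bash
python3 g.py 638.5 -199 150 68.3 638.5 -199 40 68.3
```

```text
t 3.9 tcp [588.5  36.3 146.7] rot [-3.14  -0.005  2.843] jaw 72.9 open 0.0477 F [ 0.1  0.7 -0.6]
[638.5, -199.0, 150.0, 68.3] shift [-0.1171, -0.2102, -0.0034] turn [-0.002, -0.004, 0.08]
[638.5, -199.0, 40.0, 68.3] shift [-0.1176, -0.2099, 0.1066] turn [-0.002, -0.004, 0.08]
```

Request:
jog_arm(
  series=[
    [-1, [-0.01, -0.02, 0], [0, 0, 0.01]],
    [-1, [-0.027, -0.05, 0], [0, 0, 0.02]],
    [-1, [-0.045, -0.08, 0], [0, 0, 0.03]],
    [-1, [-0.063, -0.113, 0], [0, 0, 0.045]],
    [-1, [-0.082, -0.146, 0], [0, 0, 0.06]],
    [-1, [-0.1, -0.178, 0], [0, 0, 0.07]],
    [-1, [-0.112, -0.2, 0], [0, 0, 0.08]],
    [-1, [-0.117, -0.21, 0], [0, 0, 0.08]],
    [-1, [-0.117, -0.21, 0.02], [0, 0, 0.08]],
    [-1, [-0.117, -0.21, 0.05], [0, 0, 0.08]],
    [-1, [-0.117, -0.21, 0.07], [0, 0, 0.08]],
    [-1, [-0.117, -0.21, 0.07], [0, 0, 0.08]],
  ],
)

```text
time: 4.9
tool_pos: [0.6361, -0.193, 0.0723]
tool_rot: [3.141, -0.013, 2.766]
contact_force: [-0.6, 0.5, -2.4]
opening: 0.0476
```

```bash
python3 - <<'E'
from cell import eyes
import cv2,numpy as np
for n in("top","side"):
    c=eyes.read_camera(n); np.savez(n+"2.npz",**c)
    a=c["img"][100:260,300:500] if n=="top" else c["img"][60:220,200:400]
    cv2.imwrite(f"pics/{n}2.png",cv2.resize(a[...,::-1],(700,560)))
E
python3 g.py 638.5 -199 21 68.3
```

```text
t 5.0 tcp [ 639.4 -194.1   77.8] rot [ 3.141 -0.004  2.766] jaw 68.5 open 0.048 F [-0.3  0.8 -0.3]
[638.5, -199.0, 21.0, 68.3] shift [-0.0012, -0.0049, 0.0568] turn [0.0, -0.004, 0.003]
```

View pics/side2.png

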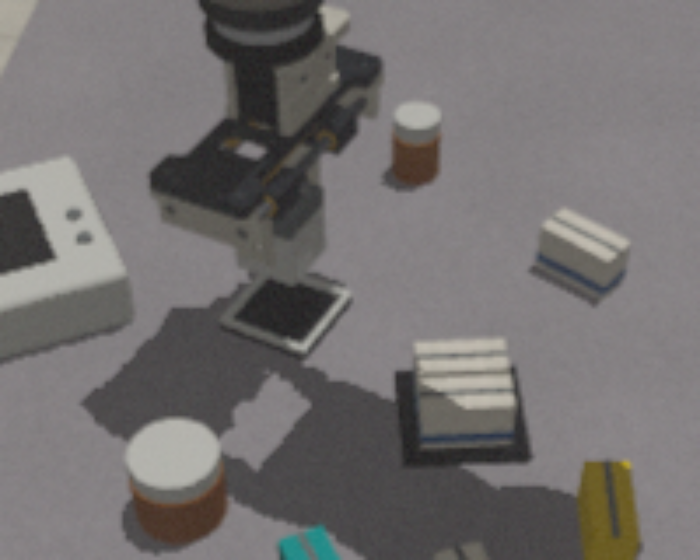

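Request:
jog_arm(
  series=[
    [-1, [-0.001, -0.005, 0], [0, 0, 0]],
    [-1, [-0.001, -0.005, 0.015], [0, 0, 0]],
    [-1, [-0.001, -0.005, 0.03], [0, 0, 0]],
    [-1, [-0.001, -0.005, 0.042], [0, 0, 0]],
    [-1, [-0.001, -0.005, 0.05], [0, 0, 0]],
    [-1, [-0.001, -0.005, 0.054], [0, 0, 0]],
    [-1, [-0.001, -0.005, 0.055], [0, 0, 0]],
    [-1, [-0.001, -0.005, 0.055], [0, 0, 0]],
    [-1, [-0.001, -0.005, 0.055], [0, 0, 0]],
  ],
)

```text
time: 5.75
tool_pos: [0.6403, -0.2, 0.0252]
tool_rot: [3.142, 0.001, 2.766]
contact_force: [-1.3, -0.1, -0.7]
opening: 0.048
```

```bash
python3 g.py 638.5 -199 21 68.3
```

```text
t 5.75 tcp [ 640.3 -200.    25.2] rot [3.142e+00 1.000e-03 2.766e+00] jaw 68.5 open 0.048 F [-1.3 -0.1 -0.7]
[638.5, -199.0, 21.0, 68.3] shift [0.002, 0.0003, 0.0042] turn [0.0, 0.001, 0.003]
```

Request:
jog_arm(
  series=[
    [-1, [0.002, 0, 0.002], [0, 0, 0]],
    [-1, [0.002, 0, 0.003], [0, 0, 0]],
    [-1, [0.002, 0, 0.004], [0, 0, 0]],
    [-1, [0.002, 0, 0.004], [0, 0, 0]],
    [-1, [0.002, 0, 0.004], [0, 0, 0]],
  ],
)

```text
time: 6.17
tool_pos: [0.638, -0.1991, 0.0208]
tool_rot: [3.142, 0.001, 2.766]
contact_force: [-1.3, -0.5, 3.9]
opening: 0.0478
```

```bash
python3 g.py 638.5 -199 21 68.3
```

```text
t 6.17 tcp [ 638.  -199.1   20.8] rot [3.142e+00 1.000e-03 2.766e+00] jaw 68.5 open 0.0478 F [-1.3 -0.5  3.9]
[638.5, -199.0, 21.0, 68.3] shift [-0.0004, 0.0003, -0.0002] turn [0.0, 0.001, 0.003]
```

Request:
jog_arm(
  series=[
    [1, [0, 0, 0], [0, 0, 0]],
    [1, [0, 0, 0], [0, 0, 0]],
    [1, [0, 0, 0], [0, 0, 0]],
    [1, [0, 0, 0], [0, 0, 0]],
    [1, [0, 0, 0], [0, 0, 0]],
    [1, [0, 0, -0.03], [0, 0, 0]],
    [1, [0, 0, -0.07], [0, 0, 0]],
    [1, [0, 0, -0.11], [0, 0, 0]],
    [1, [0, 0, -0.13], [0, 0, 0]],
  ],
)

```text
time: 6.92
tool_pos: [0.6396, -0.1998, 0.1558]
tool_rot: [-3.141, 0.007, 2.766]
contact_force: [1.1, -0.4, 0.7]
opening: 0.0916
```

```bash
python3 g.py 553.5 -386 150 68.3  553.5 -386 17 68.3
```

```text
t 6.92 tcp [ 639.6 -199.8  155.8] rot [-3.141  0.007  2.766] jaw 68.5 open 0.0916 F [ 1.1 -0.4  0.7]
[553.5, -386.0, 150.0, 68.3] shift [0.0118, -0.2048, 0.0058] turn [-0.0, 0.007, 0.003]
[553.5, -386.0, 17.0, 68.3] shift [0.0127, -0.2048, 0.1388] turn [-0.0, 0.007, 0.003]
```

Request:
jog_arm(
  series=[
    [1, [0.01, -0.205, 0], [0, 0, 0]],
    [1, [0.01, -0.205, 0], [0, 0, 0]],
    [1, [0.01, -0.205, 0], [0, 0, 0]],
    [1, [0.01, -0.205, 0], [0, 0, 0]],
    [1, [0.01, -0.205, 0], [0, 0, 0]],
    [1, [0.01, -0.205, 0], [0, 0, 0]],
    [1, [0.01, -0.205, 0], [0, 0, 0]],
    [1, [0.01, -0.205, 0.04], [0, 0, 0]],
    [1, [0.01, -0.205, 0.07], [0, 0, 0]],
    [1, [0.01, -0.205, 0.07], [0, 0, 0]],
    [1, [0.01, -0.205, 0.07], [0, 0, 0]],
  ],
)

```text
time: 7.83
tool_pos: [0.5533, -0.3842, 0.0791]
tool_rot: [3.14, -0.004, 2.767]
contact_force: [0.2, 0.1, 0.2]
opening: 0.0921
```

```bash
python3 g.py 553.5 -386 17 68.3; python3 - <<'E'
from cell import eyes
import cv2,numpy as np
for n in("top","side"):
    c=eyes.read_camera(n); np.savez(n+"3.npz",**c)
    a=c["img"][100:260,300:500] if n=="top" else c["img"][60:220,200:400]
    cv2.imwrite(f"pics/{n}3.png",cv2.resize(a[...,::-1],(700,560)))
E
```

```text
t 7.83 tcp [ 553.3 -384.2   79.1] rot [ 3.14  -0.004  2.767] jaw 68.6 open 0.0921 F [0.2 0.1 0.2]
[553.5, -386.0, 17.0, 68.3] shift [-0.0011, -0.0017, 0.0621] turn [0.002, -0.004, 0.004]
```

View pics/side3.png

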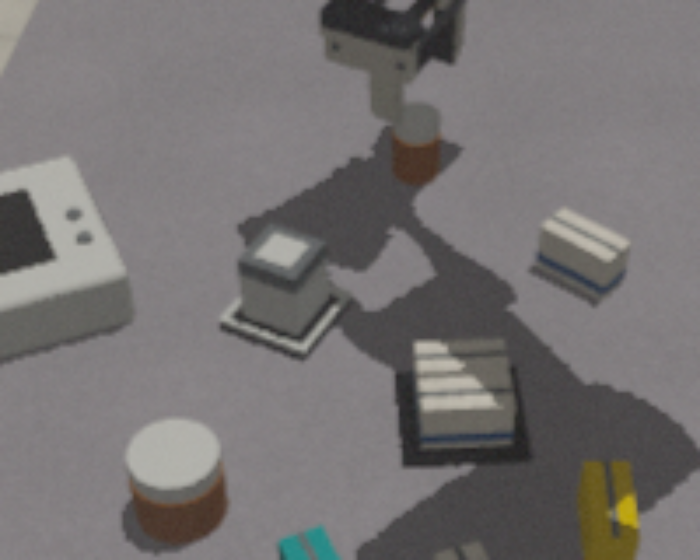

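View pics/top3.png

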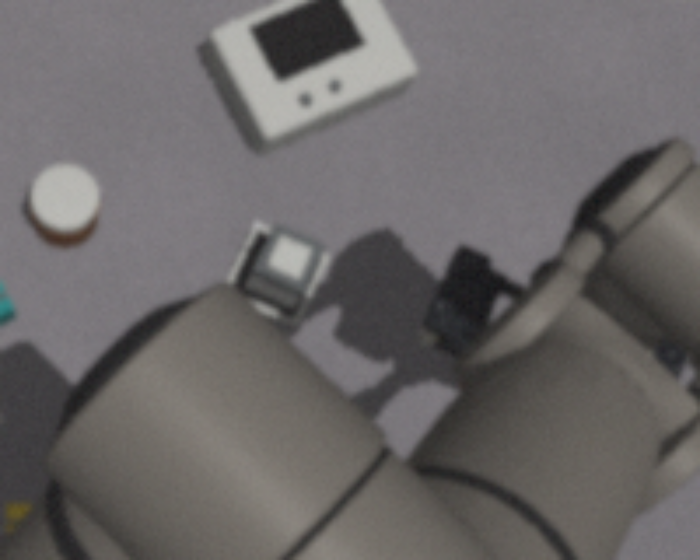

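The box sits square inside its holder rim, at (283,275) in the side crop. Next is the narrow jar.

Request:
jog_arm(
  series=[
    [1, [-0.001, -0.001, 0.03], [0, 0, 0]],
    [1, [-0.001, -0.001, 0.055], [0, 0, 0]],
    [1, [-0.001, -0.001, 0.063], [0, 0, 0]],
    [1, [-0.001, -0.001, 0.063], [0, 0, 0]],
    [-1, [-0.001, -0.001, 0.063], [0, 0, 0]],
    [-1, [-0.001, -0.001, 0.063], [0, 0, 0]],
    [-1, [-0.001, -0.001, 0.063], [0, 0, 0]],
    [-1, [-0.001, -0.001, 0.063], [0, 0, 0]],
    [-1, [-0.001, -0.001, 0.063], [0, 0, 0]],
    [-1, [-0.001, -0.001, 0.063], [0, 0, 0]],
    [-1, [-0.001, -0.001, 0.063], [0, 0, 0]],
    [-1, [-0.001, -0.001, 0.063], [0, 0, 0]],
  ],
)

```text
time: 8.93
tool_pos: [0.5539, -0.3874, 0.0174]
tool_rot: [3.141, 0.0, 2.766]
contact_force: [0.2, 0.0, -0.5]
opening: 0.0433
```

Request:
jog_arm(
  series=[
    [-1, [0, 0, 0], [0, 0, 0]],
    [-1, [0, 0, 0], [0, 0, 0]],
    [-1, [0, 0, 0], [0, 0, 0]],
    [-1, [0, 0, 0], [0, 0, 0]],
  ],
)

```text
time: 9.27
tool_pos: [0.5539, -0.3874, 0.0174]
tool_rot: [3.141, 0.0, 2.766]
contact_force: [-0.1, 0.7, 1.4]
opening: 0.0395
```

```bash
python3 g.py 413 269.3 160 68.3
```

```text
t 9.27 tcp [ 553.9 -387.4   17.4] rot [3.141 0.    2.766] jaw 68.5 open 0.0395 F [-0.1  0.7  1.4]
[413.0, 269.3, 160.0, 68.3] shift [0.3721, 0.5591, -0.1425] turn [0.0, 0.0, 0.003]
```

Request:
jog_arm(
  series=[
    [-1, [0, 0, -0.02], [0, 0, 0]],
    [-1, [0, 0, -0.05], [0, 0, 0]],
    [-1, [0, 0, -0.085], [0, 0, 0]],
    [-1, [0, 0, -0.12], [0, 0, 0]],
    [-1, [0.007, 0.011, -0.143], [0, 0, 0]],
    [-1, [0.02, 0.031, -0.143], [0, 0, 0]],
    [-1, [0.038, 0.057, -0.143], [0, 0, 0]],
    [-1, [0.056, 0.084, -0.143], [0, 0, 0]],
    [-1, [0.074, 0.111, -0.143], [0, 0, 0]],
    [-1, [0.092, 0.138, -0.143], [0, 0, 0]],
    [-1, [0.11, 0.165, -0.143], [0, 0, 0]],
    [-1, [0.128, 0.192, -0.143], [0, 0, 0]],
  ],
)

```text
time: 10.27
tool_pos: [0.5046, -0.1604, 0.1603]
tool_rot: [3.142, -0.0, 2.766]
contact_force: [0.9, 0.8, -0.8]
opening: 0.0393
```

Request:
jog_arm(
  series=[
    [-1, [0.018, 0.027, 0], [0, 0, 0]],
    [-1, [0.036, 0.054, 0], [0, 0, 0]],
    [-1, [0.054, 0.081, 0], [0, 0, 0]],
    [-1, [0.072, 0.108, 0], [0, 0, 0]],
    [-1, [0.09, 0.135, 0], [0, 0, 0]],
    [-1, [0.108, 0.162, 0], [0, 0, 0]],
    [-1, [0.126, 0.189, 0], [0, 0, 0]],
    [-1, [0.144, 0.216, 0], [0, 0, 0]],
    [-1, [0.162, 0.243, 0], [0, 0, 0]],
    [-1, [0.18, 0.27, 0], [0, 0, 0]],
    [-1, [0.195, 0.292, 0], [0, 0, 0]],
    [-1, [0.204, 0.306, 0], [0, 0, 0]],
  ],
)

```text
time: 11.27
tool_pos: [0.4268, 0.2, 0.1604]
tool_rot: [3.141, -0.0, 2.768]
contact_force: [-0.1, 0.7, -1.3]
opening: 0.0392
```

```bash
python3 g.py 413 269.3 90 68.3
```

```text
t 11.27 tcp [426.8 200.  160.4] rot [ 3.141 -0.     2.768] jaw 68.6 open 0.0392 F [-0.1  0.7 -1.3]
[413.0, 269.3, 90.0, 68.3] shift [0.0382, 0.0594, 0.0704] turn [0.001, -0.0, 0.005]
```

Request:
jog_arm(
  series=[
    [-1, [0.012, 0.02, 0], [0, 0, 0]],
    [-1, [0.024, 0.038, 0], [0, 0, 0]],
    [-1, [0.034, 0.052, 0.01], [0, 0, 0]],
    [-1, [0.038, 0.058, 0.03], [0, 0, 0]],
    [-1, [0.038, 0.058, 0.05], [0, 0, 0]],
    [-1, [0.038, 0.058, 0.075], [0, 0, 0]],
    [-1, [0.038, 0.058, 0.1], [0, 0, 0]],
    [-1, [0.038, 0.058, 0.11], [0, 0, 0]],
    [-1, [0.038, 0.058, 0.11], [0, 0, 0]],
    [-1, [0.038, 0.058, 0.11], [0, 0, 0]],
  ],
)

```text
time: 12.1
tool_pos: [0.4139, 0.2656, 0.0506]
tool_rot: [-3.141, -0.0, 2.766]
contact_force: [1.4, -0.5, -1.5]
opening: 0.0397
```

```bash
python3 g.py 413 269.3 22 68.3
```

```text
t 12.1 tcp [413.9 265.6  50.6] rot [-3.141 -0.     2.766] jaw 68.5 open 0.0397 F [ 1.4 -0.5 -1.5]
[413.0, 269.3, 22.0, 68.3] shift [0.0022, 0.0031, 0.0286] turn [-0.0, -0.0, 0.003]
```

Request:
jog_arm(
  series=[
    [-1, [0.002, 0.003, 0.003], [0, 0, 0]],
    [-1, [0.002, 0.003, 0.012], [0, 0, 0]],
    [-1, [0.002, 0.003, 0.02], [0, 0, 0]],
    [-1, [0.002, 0.003, 0.025], [0, 0, 0]],
    [-1, [0.002, 0.003, 0.028], [0, 0, 0]],
    [-1, [0.002, 0.003, 0.0285], [0, 0, 0]],
    [-1, [0.002, 0.003, 0.0285], [0, 0, 0]],
    [-1, [0.002, 0.003, 0.0285], [0, 0, 0]],
  ],
)

```text
time: 12.77
tool_pos: [0.4127, 0.2689, 0.0222]
tool_rot: [-3.141, -0.0, 2.766]
contact_force: [-2.3, -1.3, 6.0]
opening: 0.0395
```

```bash
python3 g.py 413 269.3 22 68.3
```

```text
t 12.77 tcp [412.7 268.9  22.2] rot [-3.141 -0.     2.766] jaw 68.5 open 0.0395 F [-2.3 -1.3  6. ]
[413.0, 269.3, 22.0, 68.3] shift [-0.0002, 0.0005, 0.0002] turn [-0.001, -0.0, 0.003]
```

Floor contact at 6 N, so I'm releasing.

Request:
jog_arm(
  series=[
    [1, [0, 0, 0], [0, 0, 0]],
    [1, [0, 0, 0], [0, 0, 0]],
    [1, [0, 0, 0], [0, 0, 0]],
    [1, [0, 0, 0], [0, 0, 0]],
    [1, [0, 0, 0], [0, 0, 0]],
    [1, [0, 0, -0.03], [0, 0, 0]],
    [1, [0, 0, -0.07], [0, 0, 0]],
    [1, [0, 0, -0.11], [0, 0, 0]],
    [1, [0, 0, -0.13], [0, 0, 0]],
    [1, [0, 0, -0.13], [0, 0, 0]],
  ],
)

```text
time: 13.6
tool_pos: [0.4155, 0.2703, 0.1567]
tool_rot: [3.135, 0.007, 2.766]
contact_force: [0.1, 0.2, -0.8]
opening: 0.0915
```

```bash
python3 g.py 678.3 0.5 150 80 ;python3 - <<'E'
from v import *
from cell import eyes
c=eyes.read_camera("side");P=cloud(c);g=c["img"].mean(-1)
m=near(P,(.413,.269),.04)&(g>120)&(P[...,2]>.04); print(circ(ray(c,big(m),.062)))
m=near(P,(.639,-.199),.045)&(g>100)&(P[...,2]>.05); print(rect(ray(c,big(m),.061)), np.percentile(P[m][:,2],[50]))
E
```

```text
t 13.6 tcp [415.5 270.3 156.7] rot [3.135 0.007 2.766] jaw 68.5 open 0.0915 F [ 0.1  0.2 -0.8]
[678.3, 0.5, 150.0, 80.0] shift [-0.3434, -0.1546, 0.008] turn [0.006, 0.007, -0.201]
[225.5, -402.8, 102.0, 307.8]
[634.1, -198.7, 53.6, 46.0, -22.7] [0.06092045]
```

Request:
jog_arm(
  series=[
    [1, [-0.345, -0.152, 0], [0, 0, 0]],
    [1, [-0.345, -0.152, 0], [0, 0, 0]],
    [1, [-0.345, -0.152, 0], [0, 0, 0]],
    [1, [-0.345, -0.152, 0], [0, 0, 0]],
    [1, [-0.345, -0.152, 0], [0, 0, 0]],
    [1, [-0.345, -0.152, 0], [0, 0, 0]],
    [1, [-0.345, -0.152, 0], [0, 0, 0]],
    [1, [-0.345, -0.152, 0], [0, 0, 0]],
    [1, [-0.345, -0.152, 0], [0, 0, 0]],
    [1, [-0.345, -0.152, 0], [0, 0, 0]],
    [1, [-0.345, -0.152, 0], [0, 0, 0]],
    [1, [-0.345, -0.152, 0.03], [0, 0, 0]],
  ],
)

```text
time: 14.65
tool_pos: [0.6807, 0.0007, 0.1255]
tool_rot: [3.139, 0.008, 2.765]
contact_force: [0.6, 0.5, 0.3]
opening: 0.0915
```

```bash
python3 - <<'E'
from v import *
from cell import eyes
c=eyes.read_camera("side");P=cloud(c);g=c["img"].mean(-1)
m=near(P,(.413,.269),.04)&(g>120)&(P[...,2]>.04); print(circ(ray(c,big(m),.062)))
cv2.imwrite("pics/s4.png",cv2.resize(c["img"][...,::-1],(800,500)))
E
python3 g.py 678.3 0.5 17 68.3
```

```text
t 14.7 tcp [675.8   1.8 115.8] rot [-3.14  -0.006  2.766] jaw 68.5 open 0.092 F [-2.4  1.3 -4.5]
[678.3, 0.5, 17.0, 68.3] shift [-0.0034, -0.0002, 0.0987] turn [-0.001, -0.006, 0.003]Traceback (most recent call last):
  File "<stdin>", line 4, in <module>
  File "v.py", line 13, in big
    return max(cs,key=cv2.contourArea)[:,0,:]
           ~~~^^^^^^^^^^^^^^^^^^^^^^^^
ValueError: max() iterable argument is empty
```

```bash
python3 - <<'E'
from v import *
from cell import eyes
c=eyes.read_camera("side")
cv2.imwrite("pics/s4.png",cv2.resize(c["img"][...,::-1],(800,500)))
E
python3 g.py 678.3 0.5 17 68.3
```

```text
t 14.75 tcp [674.4   2.3 116.4] rot [-3.139 -0.01   2.766] jaw 68.5 open 0.0916 F [-1.   0.5 -1.2]
[678.3, 0.5, 17.0, 68.3] shift [-0.0053, -0.0001, 0.0993] turn [-0.002, -0.01, 0.004]
```

View pics/s4.png

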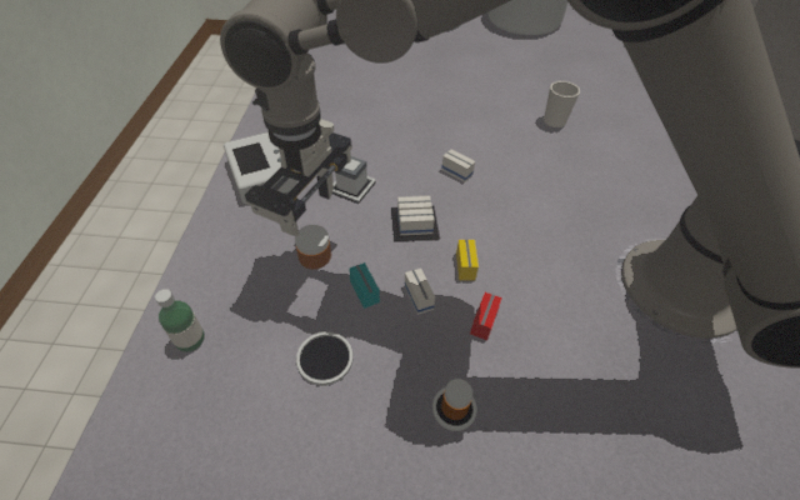

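The narrow jar stands in its holder at (456,402). The gripper is above the wide jar, so I'm going down.

Request:
jog_arm(
  series=[
    [1, [0, 0, 0], [0, 0, 0]],
    [1, [0, 0, 0.03], [0, 0, 0]],
    [1, [0, 0, 0.065], [0, 0, 0]],
    [1, [0, 0, 0.095], [0, 0, 0]],
    [1, [0, 0, 0.103], [0, 0, 0]],
    [1, [0, 0, 0.103], [0, 0, 0]],
    [1, [0, 0, 0.103], [0, 0, 0]],
    [-1, [0, 0, 0.103], [0, 0, 0]],
    [-1, [0, 0, 0.103], [0, 0, 0]],
    [-1, [0, 0, 0.103], [0, 0, 0]],
    [-1, [0, 0, 0.103], [0, 0, 0]],
    [-1, [0, 0, 0.103], [0, 0, 0]],
  ],
  squeeze=30,
)

```text
time: 15.75
tool_pos: [0.6785, 0.0011, 0.0197]
tool_rot: [3.141, 0.001, 2.766]
contact_force: [0.8, 0.4, 0.4]
opening: 0.0633
```

Request:
jog_arm(
  series=[
    [-1, [0, 0, 0], [0, 0, 0]],
    [-1, [0, 0, 0], [0, 0, 0]],
    [-1, [0, 0, 0], [0, 0, 0]],
  ],
)

```text
time: 16.0
tool_pos: [0.6785, 0.0011, 0.0196]
tool_rot: [3.141, 0.001, 2.766]
contact_force: [-2.3, 0.2, 5.8]
opening: 0.0612
```

```bash
python3 g.py 622 208.2 120 68.3
```

```text
t 16.0 tcp [678.5   1.1  19.6] rot [3.141e+00 1.000e-03 2.766e+00] jaw 68.5 open 0.0612 F [-2.3  0.2  5.8]
[622.0, 208.2, 120.0, 68.3] shift [0.1285, 0.172, -0.1005] turn [0.0, 0.001, 0.003]
```

Request:
jog_arm(
  series=[
    [-1, [0, 0, -0.015], [0, 0, 0]],
    [-1, [0, 0, -0.04], [0, 0, 0]],
    [-1, [0, 0, -0.07], [0, 0, 0]],
    [-1, [0.006, 0.008, -0.095], [0, 0, 0]],
    [-1, [0.019, 0.025, -0.1], [0, 0, 0]],
    [-1, [0.036, 0.048, -0.1], [0, 0, 0]],
    [-1, [0.054, 0.072, -0.1], [0, 0, 0]],
    [-1, [0.073, 0.098, -0.1], [0, 0, 0]],
    [-1, [0.092, 0.123, -0.1], [0, 0, 0]],
    [-1, [0.109, 0.146, -0.1], [0, 0, 0]],
    [-1, [0.122, 0.163, -0.1], [0, 0, 0]],
    [-1, [0.128, 0.172, -0.1], [0, 0, 0]],
  ],
)

```text
time: 17.0
tool_pos: [0.6207, 0.2108, 0.1182]
tool_rot: [-3.141, -0.002, 2.768]
contact_force: [-0.3, -0.4, -1.2]
opening: 0.0614
```

Request:
jog_arm(
  series=[
    [-1, [0, 0, 0.01], [0, 0, 0]],
    [-1, [0, 0, 0.03], [0, 0, 0]],
    [-1, [0, 0, 0.05], [0, 0, 0]],
    [-1, [0, 0, 0.06], [0, 0, 0]],
    [-1, [0, 0, 0.065], [0, 0, 0]],
    [-1, [0, 0, 0.065], [0, 0, 0]],
    [-1, [0, 0, 0.065], [0, 0, 0]],
  ],
)

```text
time: 17.58
tool_pos: [0.6228, 0.2074, 0.0542]
tool_rot: [3.141, 0.001, 2.765]
contact_force: [-0.1, -0.2, -1.0]
opening: 0.0615
```

```bash
python3 g.py 622 208.2 24.5 68.3
```

```text
t 17.58 tcp [622.8 207.4  54.2] rot [3.141e+00 1.000e-03 2.765e+00] jaw 68.4 open 0.0615 F [-0.1 -0.2 -1. ]
[622.0, 208.2, 24.5, 68.3] shift [0.0011, 0.0004, 0.0297] turn [0.0, 0.001, 0.002]
```

Request:
jog_arm(
  series=[
    [-1, [0.001, 0, 0.006], [0, 0, 0]],
    [-1, [0.001, 0, 0.014], [0, 0, 0]],
    [-1, [0.001, 0, 0.022], [0, 0, 0]],
    [-1, [0.001, 0, 0.027], [0, 0, 0]],
    [-1, [0.001, 0, 0.0295], [0, 0, 0]],
    [-1, [0.001, 0, 0.0295], [0, 0, 0]],
    [-1, [0.001, 0, 0.0295], [0, 0, 0]],
    [-1, [0.001, 0, 0.0295], [0, 0, 0]],
  ],
)

```text
time: 18.25
tool_pos: [0.621, 0.2084, 0.0245]
tool_rot: [-3.141, -0.0, 2.766]
contact_force: [-2.4, -0.3, 3.0]
opening: 0.0616
```

```bash
python3 g.py 622 208.2 24.5 68.3
```

```text
t 18.25 tcp [621.  208.4  24.5] rot [-3.141 -0.     2.766] jaw 68.5 open 0.0616 F [-2.4 -0.3  3. ]
[622.0, 208.2, 24.5, 68.3] shift [-0.001, 0.0002, 0.0] turn [-0.0, -0.0, 0.003]
```

Request:
jog_arm(
  series=[
    [1, [0, 0, 0], [0, 0, 0]],
    [1, [0, 0, 0], [0, 0, 0]],
    [1, [0, 0, 0], [0, 0, 0]],
    [1, [0, 0, 0], [0, 0, 0]],
    [1, [0, 0, -0.02], [0, 0, 0]],
    [1, [0, 0, -0.06], [0, 0, 0]],
    [1, [0, 0, -0.1], [0, 0, 0]],
    [1, [0, 0, -0.125], [0, 0, 0]],
    [1, [0, 0, -0.125], [0, 0, 0]],
    [1, [0, 0, -0.125], [0, 0, 0]],
  ],
)

```text
time: 19.08
tool_pos: [0.6223, 0.2087, 0.1514]
tool_rot: [3.139, 0.004, 2.766]
contact_force: [0.7, 0.7, -0.6]
opening: 0.0919
```

```bash
python3 g.py 477.5 73.8 150 115.5  477.5 73.8 15 115.5
```

```text
t 19.08 tcp [622.3 208.7 151.4] rot [3.139 0.004 2.766] jaw 68.5 open 0.0919 F [ 0.7  0.7 -0.6]
[477.5, 73.8, 150.0, 115.5] shift [0.0852, -0.1786, 0.0007] turn [0.001, 0.004, -0.821]
[477.5, 73.8, 15.0, 115.5] shift [0.0857, -0.1789, 0.1357] turn [0.001, 0.004, -0.821]
```

Request:
jog_arm(
  series=[
    [1, [0.085, -0.179, 0], [0, 0, -0.12]],
    [1, [0.085, -0.179, 0], [0, 0, -0.24]],
    [1, [0.085, -0.179, 0], [0, 0, -0.36]],
    [1, [0.085, -0.179, 0], [0, 0, -0.48]],
    [1, [0.085, -0.179, 0], [0, 0, -0.6]],
    [1, [0.085, -0.179, 0], [0, 0, -0.72]],
    [1, [0.085, -0.179, 0], [0, 0, -0.821]],
    [1, [0.085, -0.179, 0], [0, 0, -0.821]],
    [1, [0.085, -0.179, 0.02], [0, 0, -0.821]],
    [1, [0.085, -0.179, 0.05], [0, 0, -0.821]],
    [1, [0.085, -0.179, 0.08], [0, 0, -0.821]],
    [1, [0.085, -0.179, 0.08], [0, 0, -0.821]],
  ],
)

```text
time: 20.08
tool_pos: [0.4725, 0.0733, 0.0641]
tool_rot: [3.137, -0.01, -2.699]
contact_force: [-1.7, -0.2, -0.6]
opening: 0.0923
```

Request:
jog_arm(
  series=[
    [1, [0, 0, 0], [0, 0, 0]],
    [1, [0, 0, 0], [0, 0, 0]],
  ],
)

```text
time: 20.25
tool_pos: [0.4771, 0.0733, 0.07]
tool_rot: [-3.142, 0.0, -2.697]
contact_force: [0.2, 0.6, -0.1]
opening: 0.0914
```

```bash
python3 g.py 477.5 73.8 15 115.5; python3 - <<'E'
from v import *
from cell import eyes
c=eyes.read_camera("side")
cv2.imwrite("pics/s5.png",cv2.resize(c["img"][100:350,200:500,::-1],(720,600)))
E
```

```text
t 20.25 tcp [477.1  73.3  70. ] rot [-3.142  0.    -2.697] jaw -244.6 open 0.0914 F [ 0.2  0.6 -0.1]
[477.5, 73.8, 15.0, 115.5] shift [-0.0006, 0.0003, 0.055] turn [-0.0, 0.0, -0.001]
```

View pics/s5.png

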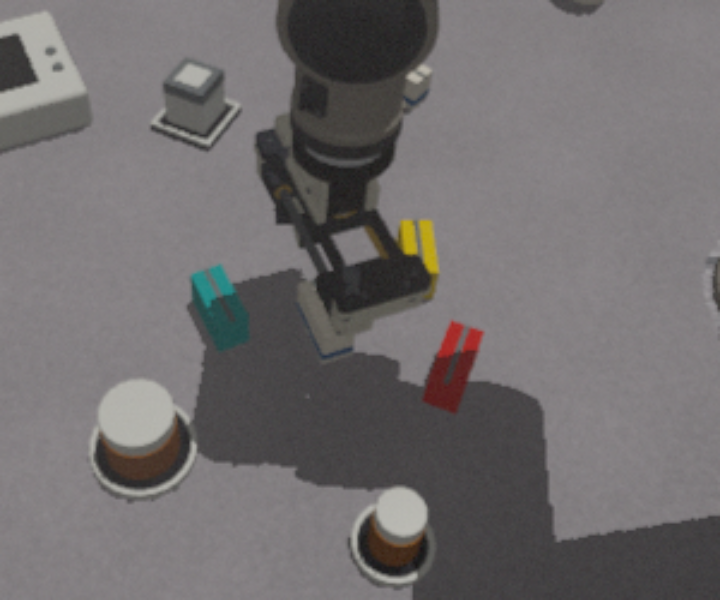

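Both jars and the box are seated in this crop: wide jar (140,440), narrow jar (397,535), box (195,100). Carton A is under the gripper.

Request:
jog_arm(
  series=[
    [1, [0, 0, 0.025], [0, 0, 0]],
    [1, [0, 0, 0.045], [0, 0, 0]],
    [1, [0, 0, 0.055], [0, 0, 0]],
    [1, [0, 0, 0.055], [0, 0, 0]],
    [1, [0, 0, 0.055], [0, 0, 0]],
    [-1, [0, 0, 0.055], [0, 0, 0]],
    [-1, [0, 0, 0.055], [0, 0, 0]],
    [-1, [0, 0, 0.055], [0, 0, 0]],
    [-1, [0, 0, 0.055], [0, 0, 0]],
    [-1, [0, 0, 0.055], [0, 0, 0]],
    [-1, [0, 0, 0.055], [0, 0, 0]],
    [-1, [0, 0, 0.055], [0, 0, 0]],
  ],
  squeeze=20,
)

```text
time: 21.3
tool_pos: [0.4767, 0.0732, 0.0148]
tool_rot: [-3.141, 0.001, -2.696]
contact_force: [-0.8, -1.1, 5.9]
opening: 0.0641
```

Request:
jog_arm(
  series=[
    [-1, [0, 0, 0], [0, 0, 0]],
    [-1, [0, 0, 0], [0, 0, 0]],
  ],
)

```text
time: 21.47
tool_pos: [0.4767, 0.0732, 0.0148]
tool_rot: [-3.141, 0.001, -2.696]
contact_force: [-1.0, 0.3, 6.5]
opening: 0.0635
```

```bash
python3 -c "
import numpy as np
t=np.radians(9.5);u=np.array([np.cos(t),np.sin(t)]);o=np.array([496.3,-102.3]);print(o+18*u,o-18*u)"; python3 g.py 514.1 -99.3 160 99.5
```

```text
[514.05314083 -99.32914309] [ 478.54685917 -105.27085691]
t 21.47 tcp [476.7  73.2  14.8] rot [-3.141e+00  1.000e-03 -2.696e+00] jaw -244.5 open 0.0635 F [-1.   0.3  6.5]
[514.1, -99.3, 160.0, 99.5] shift [0.0405, -0.1718, -0.1452] turn [-0.0, 0.001, 0.279]
```

Request:
jog_arm(
  series=[
    [-1, [0, 0, -0.015], [0, 0, 0]],
    [-1, [0, 0, -0.045], [0, 0, 0]],
    [-1, [0, 0, -0.08], [0, 0, 0]],
    [-1, [0, 0, -0.105], [0, 0, 0]],
    [-1, [0.002, -0.01, -0.115], [0, 0, 0.02]],
    [-1, [0.008, -0.033, -0.115], [0, 0, 0.06]],
    [-1, [0.015, -0.062, -0.115], [0, 0, 0.11]],
    [-1, [0.022, -0.092, -0.115], [0, 0, 0.16]],
    [-1, [0.029, -0.122, -0.115], [0, 0, 0.21]],
    [-1, [0.035, -0.148, -0.115], [0, 0, 0.25]],
    [-1, [0.039, -0.166, -0.115], [0, 0, 0.279]],
    [-1, [0.04, -0.172, -0.115], [0, 0, 0.279]],
  ],
)

```text
time: 22.47
tool_pos: [0.5148, -0.102, 0.129]
tool_rot: [-3.141, -0.0, -2.979]
contact_force: [-0.5, 0.2, -1.2]
opening: 0.0641
```

Request:
jog_arm(
  series=[
    [-1, [0, 0, 0.005], [0, 0, 0]],
    [-1, [0, 0, 0.02], [0, 0, 0]],
    [-1, [0, 0, 0.04], [0, 0, 0]],
    [-1, [0, 0, 0.05], [0, 0, 0]],
    [-1, [0, 0, 0.05], [0, 0, 0]],
    [-1, [0, 0, 0.05], [0, 0, 0]],
  ],
)

```text
time: 22.97
tool_pos: [0.5141, -0.0984, 0.079]
tool_rot: [3.141, -0.001, -2.974]
contact_force: [0.6, -0.3, -0.8]
opening: 0.0639
```

```bash
python3 g.py 514.1 -99.3 60 99.5;  python3 - <<'E'
from v import *
from cell import eyes
c=eyes.read_camera("side"); np.savez("side6.npz",**c)
cv2.imwrite("pics/s6.png",cv2.resize(c["img"][120:240,260:420,::-1],(800,600)))
E
```

```text
t 22.97 tcp [514.1 -98.4  79. ] rot [ 3.141e+00 -1.000e-03 -2.974e+00] jaw -260.4 open 0.0639 F [ 0.6 -0.3 -0.8]
[514.1, -99.3, 60.0, 99.5] shift [0.0001, -0.0009, 0.019] turn [0.001, -0.001, 0.002]
```

View pics/s6.png

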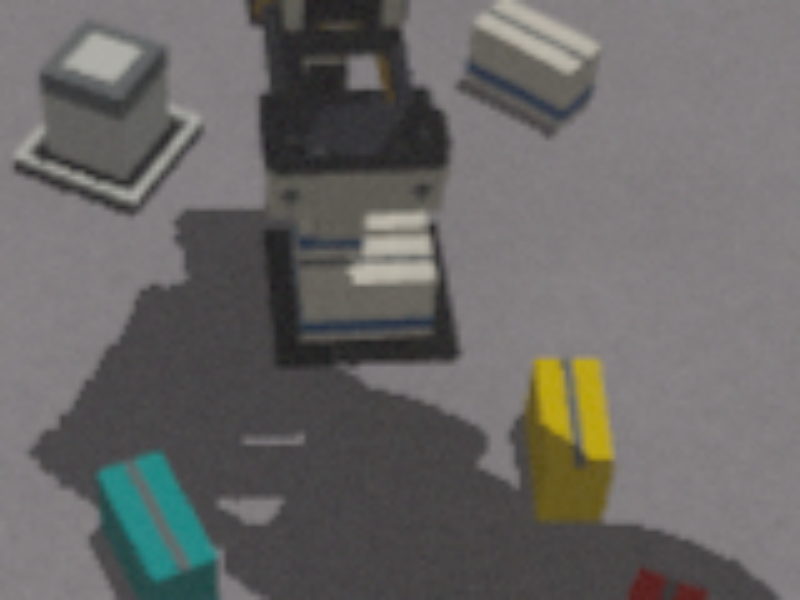

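Carton A hangs over the left half of the first layer, with its band at (330,240) and square to the layer. I'm lowering it.

Request:
jog_arm(
  series=[
    [-1, [0, -0.001, 0.006], [0, 0, 0]],
    [-1, [0, -0.001, 0.012], [0, 0, 0]],
    [-1, [0, -0.001, 0.016], [0, 0, 0]],
    [-1, [0, -0.001, 0.0185], [0, 0, 0]],
    [-1, [0, -0.001, 0.0195], [0, 0, 0]],
    [-1, [0, -0.001, 0.0195], [0, 0, 0]],
    [-1, [0, -0.001, 0.0195], [0, 0, 0]],
  ],
)

```text
time: 23.6
tool_pos: [0.5147, -0.1004, 0.0599]
tool_rot: [-3.142, 0.0, -2.975]
contact_force: [-0.7, 0.1, -1.7]
opening: 0.064
```

```bash
python3 g.py 514.1 -99.3 60 99.5
```

```text
t 23.6 tcp [ 514.7 -100.4   59.9] rot [-3.142  0.    -2.975] jaw -260.5 open 0.064 F [-0.7  0.1 -1.7]
[514.1, -99.3, 60.0, 99.5] shift [0.0005, 0.0012, -0.0001] turn [-0.0, 0.0, 0.0]
```

Request:
jog_arm(
  series=[
    [-1, [0, 0, 0.001], [0, 0, 0]],
    [-1, [0, 0, 0.001], [0, 0, 0]],
    [-1, [0, 0, 0.0015], [0, 0, 0]],
    [-1, [0, 0, 0.0015], [0, 0, 0]],
  ],
)

```text
time: 23.93
tool_pos: [0.5148, -0.1004, 0.0598]
tool_rot: [-3.141, 0.001, -2.975]
contact_force: [-3.3, 0.3, 12.5]
opening: 0.0638
```

Contact at 12.5 N. Releasing carton A and lifting off.

Request:
jog_arm(
  series=[
    [1, [0, 0, 0], [0, 0, 0]],
    [1, [0, 0, 0], [0, 0, 0]],
    [1, [0, 0, 0], [0, 0, 0]],
    [1, [0, 0, 0], [0, 0, 0]],
    [1, [0, 0, -0.02], [0, 0, 0]],
    [1, [0, 0, -0.05], [0, 0, 0]],
    [1, [0, 0, -0.085], [0, 0, 0]],
    [1, [0, 0, -0.09], [0, 0, 0]],
    [1, [0, 0, -0.09], [0, 0, 0]],
  ],
)

```text
time: 24.68
tool_pos: [0.5161, -0.1008, 0.1507]
tool_rot: [-3.139, 0.005, -2.975]
contact_force: [-0.8, 0.3, -0.7]
opening: 0.0917
```

```bash
python3 g.py 412.9 -268.7 150 145.7
```

```text
t 24.68 tcp [ 516.1 -100.8  150.7] rot [-3.139  0.005 -2.975] jaw -260.5 open 0.0917 F [-0.8  0.3 -0.7]
[412.9, -268.7, 150.0, 145.7] shift [0.1296, -0.1485, 0.0004] turn [-0.004, 0.003, -0.806]
```

Request:
jog_arm(
  series=[
    [1, [0.128, -0.148, 0], [0, 0, -0.12]],
    [1, [0.128, -0.148, 0], [0, 0, -0.24]],
    [1, [0.128, -0.148, 0], [0, 0, -0.36]],
    [1, [0.128, -0.148, 0], [0, 0, -0.48]],
    [1, [0.128, -0.148, 0], [0, 0, -0.6]],
    [1, [0.128, -0.148, 0], [0, 0, -0.72]],
    [1, [0.128, -0.148, 0], [0, 0, -0.806]],
    [1, [0.128, -0.148, 0.02], [0, 0, -0.806]],
    [1, [0.128, -0.148, 0.05], [0, 0, -0.806]],
    [1, [0.128, -0.148, 0.08], [0, 0, -0.806]],
    [1, [0.128, -0.148, 0.08], [0, 0, -0.806]],
    [1, [0.128, -0.148, 0.08], [0, 0, -0.806]],
  ],
)

```text
time: 25.68
tool_pos: [0.4252, -0.2456, 0.0635]
tool_rot: [3.139, -0.053, -2.205]
contact_force: [-0.2, -0.1, 0.4]
opening: 0.0919
```

```bash
python3 g.py 412.9 -268.7 15 145.7;  python3 - <<'E'
from v import *
from cell import eyes
for n in("top","side"):
    c=eyes.read_camera(n);P=cloud(c);g=c["img"].mean(-1);np.savez(n+"7.npz",**c)
    m=near(P,(.506,-.1),.07)&(P[...,2]>.074); print(n,m.sum())
    if m.sum()>30:
        print(rect(ray(c,big(m),.085)),np.median(P[m][:,2]))
    m&=g>100
    if m.sum()>30: print(" bright",rect(ray(c,big(cv2.morphologyEx(m.astype(np.uint8),cv2.MORPH_CLOSE,np.ones((5,5)))),.085)))
    a=c["img"][120:240,260:420] if n=="side" else c["img"][160:280,300:460]
    cv2.imwrite(f"pics/{n}7.png",cv2.resize(a[...,::-1],(640,480)))
E
```

```text
t 25.68 tcp [ 425.2 -245.6   63.5] rot [ 3.139 -0.053 -2.205] jaw -216.3 open 0.0919 F [-0.2 -0.1  0.4]
[412.9, -268.7, 15.0, 145.7] shift [0.0233, -0.0039, 0.0498] turn [0.003, -0.053, -0.036]
top 237
[515.5, -100.4, 64.6, 31.5, -80.5] 0.08348863476281188
 bright [515.2, -96.9, 57.5, 31.0, -80.5]
side 290
[515.1, -93.1, 74.1, 30.8, -80.6] 0.08427467124662086
 bright [515.3, -94.4, 71.5, 30.8, -80.6]
```

View pics/side7.png

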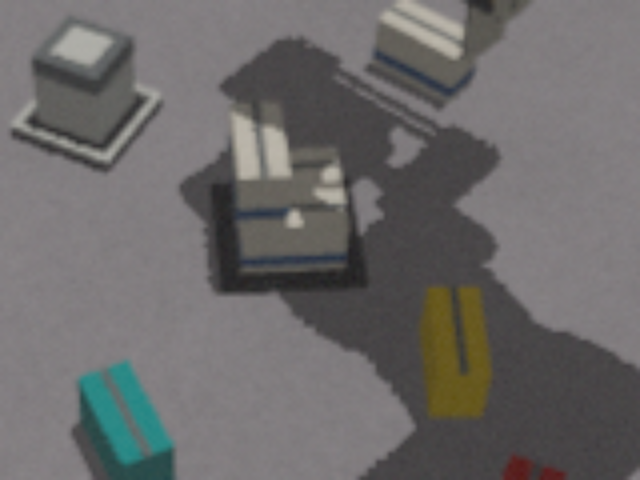

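View pics/top7.png

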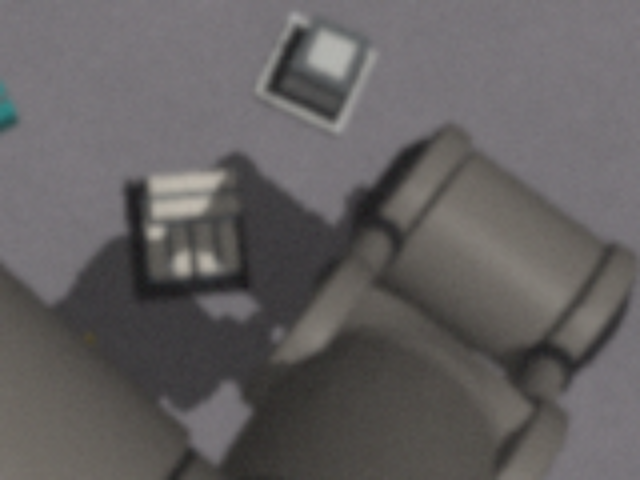

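Carton A is on the stack at about (515,-100) mm and -80.5°, as planned. The last joint has reached its limit on the way to B: the jaw angle of 145.7° needs q6 at about -179°. I'll raise the tool and use the equivalent half-turn grasp.

Request:
jog_arm(
  series=[
    [1, [0, 0, -0.03], [0, 0, 0]],
    [1, [0, 0, -0.06], [0, 0, 0.12]],
    [1, [0, 0, -0.08], [0, 0, 0.24]],
    [1, [0, 0, -0.08], [0, 0, 0.36]],
    [1, [0, 0, -0.08], [0, 0, 0.48]],
    [1, [0, 0, -0.08], [0, 0, 0.6]],
    [1, [0, 0, -0.08], [0, 0, 0.72]],
    [1, [0, 0, -0.08], [0, 0, 0.84]],
    [1, [0, 0, -0.08], [0, 0, 0.96]],
    [1, [0, 0, -0.08], [0, 0, 1.08]],
    [1, [0, 0, -0.08], [0, 0, 1.2]],
    [1, [0, 0, -0.08], [0, 0, 1.2]],
  ],
)

```text
time: 26.78
tool_pos: [0.4296, -0.2434, 0.1471]
tool_rot: [-3.089, -0.013, 2.873]
contact_force: [-0.6, -0.4, -0.1]
opening: 0.092
```

```bash
python3 g.py 412.9 -268.7 150 145.7; python3 -c "
from cell import status;print(status.observe()['qpos'])"
```

```text
t 26.78 tcp [ 429.6 -243.4  147.1] rot [-3.089 -0.013  2.873] jaw 74.6 open 0.092 F [-0.6 -0.4 -0.1]
[412.9, -268.7, 150.0, 145.7] shift [0.0095, -0.0289, -0.0013] turn [-0.037, -0.044, -1.24]
[-0.63614654  0.36928531  1.72568837 -0.06180713  1.04074412 -1.9080684 ]
```

```bash
python3 - <<'E'
import numpy as np
from scipy.spatial.transform import Rotation as R
from cell import status
s=status.observe(); r=R.from_euler("xyz",s["tool_rot"])
for j in (74.6,20,-34.3):
    t=R.from_euler("xyz",[np.pi,0,np.radians(j+90)]); print(j,np.round((r.inv()*t).as_rotvec(),3))
print(r.inv().apply(np.array([.4129,-.2687,.150])-s["tool_pos"]))
E
```

```text
74.6 [-0.052 -0.013  0.001]
20 [-0.054  0.013  0.954]
-34.3 [-0.048  0.041  1.901]
[ 0.00947292 -0.0289249  -0.00126534]
```

Request:
jog_arm(
  series=[
    [1, [0.009, -0.029, 0], [-0.05, -0.013, 0]],
    [1, [0.009, -0.029, 0], [-0.052, -0.01, 0.12]],
    [1, [0.009, -0.029, 0], [-0.053, -0.007, 0.24]],
    [1, [0.009, -0.029, 0], [-0.053, -0.004, 0.36]],
    [1, [0.009, -0.029, 0], [-0.054, 0, 0.48]],
    [1, [0.009, -0.029, 0], [-0.054, 0.003, 0.6]],
    [1, [0.009, -0.029, 0], [-0.054, 0.006, 0.72]],
    [1, [0.009, -0.029, 0], [-0.054, 0.01, 0.84]],
    [1, [0.009, -0.029, 0], [-0.054, 0.013, 0.954]],
    [1, [0.009, -0.029, 0], [-0.054, 0.013, 0.954]],
  ],
)

```text
time: 27.62
tool_pos: [0.4132, -0.269, 0.1481]
tool_rot: [-3.14, -0.001, 1.924]
contact_force: [0.1, -0.6, 0.0]
opening: 0.0915
```

Request:
jog_arm(
  series=[
    [1, [0, 0, 0], [0, 0, 0.12]],
    [1, [0, 0, 0], [0, 0, 0.24]],
    [1, [0, 0, 0], [0, 0, 0.36]],
    [1, [0, 0, 0], [0, 0, 0.48]],
    [1, [0, 0, 0], [0, 0, 0.6]],
    [1, [0, 0, 0], [0, 0, 0.72]],
    [1, [0, 0, 0], [0, 0, 0.84]],
    [1, [0, 0, 0], [0, 0, 0.948]],
    [1, [0, 0, 0], [0, 0, 0.948]],
    [1, [0, 0, 0], [0, 0, 0.948]],
  ],
)

```text
time: 28.45
tool_pos: [0.413, -0.2688, 0.1475]
tool_rot: [-3.139, 0.0, 0.983]
contact_force: [0.1, -0.1, 0.3]
opening: 0.0916
```

```bash
python3 g.py 412.9 -268.7 70 -34.3; python3 - <<'E'
from v import *
from cell import eyes
c=eyes.read_camera("side");P=cloud(c);g=c["img"].mean(-1)
m=near(P,(.413,-.269),.05)&(abs(P[...,2]-.04)<.009)&(g>70);print(m.sum(),rect(ray(c,big(m),.04)))
cv2.imwrite("pics/s8.png",cv2.resize(c["img"][60:210,300:500,::-1],(800,600)))
E
```

```text
t 28.45 tcp [ 413.  -268.8  147.5] rot [-3.139  0.     0.983] jaw -33.7 open 0.0916 F [ 0.1 -0.1  0.3]
[412.9, -268.7, 70.0, -34.3] shift [0.0001, 0.0001, 0.0775] turn [-0.002, 0.0, 0.011]
231 [412.0, -263.1, 68.2, 39.4, -35.3]
```

View pics/s8.png

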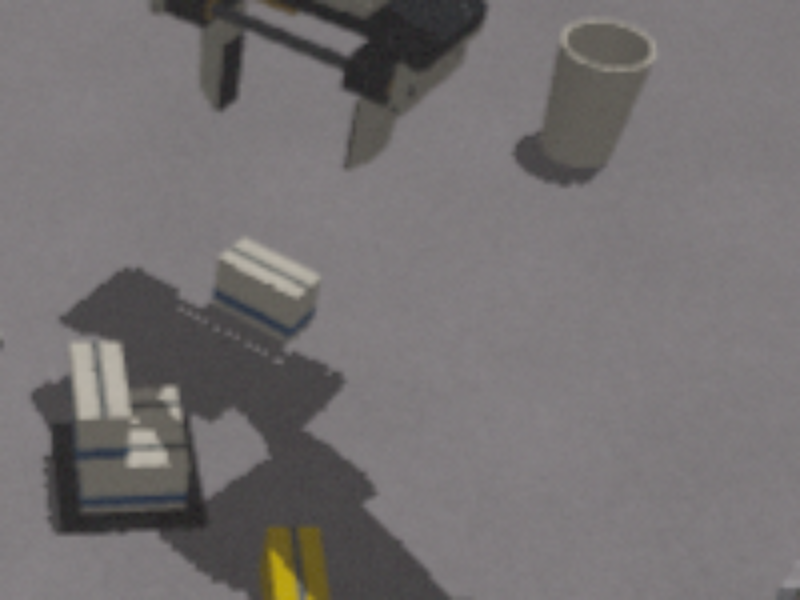

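Carton B at (268,285) is undisturbed and the fingers straddle its long axis. Going down and gripping.

Request:
jog_arm(
  series=[
    [1, [0, 0, 0.035], [0, 0, 0.011]],
    [1, [0, 0, 0.07], [0, 0, 0.011]],
    [1, [0, 0, 0.1], [0, 0, 0.011]],
    [1, [0, 0, 0.125], [0, 0, 0.011]],
    [1, [0, 0, 0.132], [0, 0, 0.011]],
    [1, [0, 0, 0.132], [0, 0, 0.011]],
    [1, [0, 0, 0.132], [0, 0, 0.011]],
    [-1, [0, 0, 0.132], [0, 0, 0.011]],
    [-1, [0, 0, 0.132], [0, 0, 0.011]],
    [-1, [0, 0, 0.132], [0, 0, 0.011]],
    [-1, [0, 0, 0.132], [0, 0, 0.011]],
    [-1, [0, 0, 0.132], [0, 0, 0.011]],
  ],
)

```text
time: 29.5
tool_pos: [0.4126, -0.2686, 0.0155]
tool_rot: [-3.139, 0.0, 0.965]
contact_force: [0.3, 1.5, 5.3]
opening: 0.0639
```

Request:
jog_arm(
  series=[
    [-1, [0, 0, 0], [0, 0, 0]],
    [-1, [0, 0, 0], [0, 0, 0]],
    [-1, [0, 0, 0], [0, 0, 0]],
    [-1, [0, 0, 0], [0, 0, 0]],
  ],
)

```text
time: 29.83
tool_pos: [0.4126, -0.2686, 0.0154]
tool_rot: [-3.139, 0.0, 0.965]
contact_force: [-0.2, 0.1, 5.6]
opening: 0.0637
```

```bash
python3 g.py 478.7 -105.5 130 -80.5
```

```text
t 29.83 tcp [ 412.6 -268.6   15.4] rot [-3.139  0.     0.965] jaw -34.7 open 0.0637 F [-0.2  0.1  5.6]
[478.7, -105.5, 130.0, -80.5] shift [0.1717, -0.0389, -0.1145] turn [-0.002, 0.002, 0.799]
```

Request:
jog_arm(
  series=[
    [-1, [0, 0, -0.015], [0, 0, 0]],
    [-1, [0, 0, -0.045], [0, 0, 0]],
    [-1, [0, 0, -0.08], [0, 0, 0.03]],
    [-1, [0, 0, -0.11], [0, 0, 0.1]],
    [-1, [0.008, -0.002, -0.12], [0, 0, 0.2]],
    [-1, [0.026, -0.006, -0.12], [0, 0, 0.3]],
    [-1, [0.052, -0.012, -0.12], [0, 0, 0.4]],
    [-1, [0.08, -0.018, -0.12], [0, 0, 0.5]],
    [-1, [0.108, -0.024, -0.12], [0, 0, 0.6]],
    [-1, [0.136, -0.031, -0.12], [0, 0, 0.7]],
    [-1, [0.16, -0.036, -0.12], [0, 0, 0.77]],
    [-1, [0.172, -0.039, -0.12], [0, 0, 0.8]],
  ],
)

```text
time: 30.83
tool_pos: [0.4791, -0.1025, 0.1348]
tool_rot: [-3.138, 0.003, 0.163]
contact_force: [-0.0, -0.4, -0.8]
opening: 0.064
```

Request:
jog_arm(
  series=[
    [-1, [0, 0, 0], [0, 0, 0]],
    [-1, [0, 0, 0], [0, 0, 0]],
    [-1, [0, 0, 0], [0, 0, 0]],
  ],
)

```text
time: 31.08
tool_pos: [0.4783, -0.1055, 0.1348]
tool_rot: [-3.139, 0.003, 0.166]
contact_force: [-0.2, -0.7, -0.4]
opening: 0.0635
```

```bash
python3 g.py 478.9 -105.5 61 -80.5
```

```text
t 31.08 tcp [ 478.3 -105.5  134.8] rot [-3.139e+00  3.000e-03  1.660e-01] jaw -80.5 open 0.0635 F [-0.2 -0.7 -0.4]
[478.9, -105.5, 61.0, -80.5] shift [0.0008, 0.0003, 0.0738] turn [-0.002, 0.003, 0.0]
```

Request:
jog_arm(
  series=[
    [-1, [0.001, 0, 0.015], [0, 0, 0]],
    [-1, [0.001, 0, 0.035], [0, 0, 0]],
    [-1, [0.001, 0, 0.052], [0, 0, 0]],
    [-1, [0.001, 0, 0.064], [0, 0, 0]],
    [-1, [0.001, 0, 0.07], [0, 0, 0]],
    [-1, [0.001, 0, 0.073], [0, 0, 0]],
    [-1, [0.001, 0, 0.0745], [0, 0, 0]],
    [-1, [0.001, 0, 0.0745], [0, 0, 0]],
    [-1, [0.001, 0, 0.0745], [0, 0, 0]],
  ],
)

```text
time: 31.83
tool_pos: [0.4798, -0.1051, 0.0611]
tool_rot: [-3.14, 0.002, 0.165]
contact_force: [-0.1, 0.4, -0.9]
opening: 0.0635
```

```bash
python3 g.py 478.9 -105.5 61 -80.5; python3 - <<'E'
from v import *
from cell import eyes
c=eyes.read_camera("side")
cv2.imwrite("pics/s9.png",cv2.resize(c["img"][100:250,270:430,::-1],(640,600)))
E
```

```text
t 31.83 tcp [ 479.8 -105.1   61.1] rot [-3.14e+00  2.00e-03  1.65e-01] jaw -80.6 open 0.0635 F [-0.1  0.4 -0.9]
[478.9, -105.5, 61.0, -80.5] shift [-0.001, 0.0002, 0.0001] turn [-0.002, 0.002, -0.001]
```

View pics/s9.png

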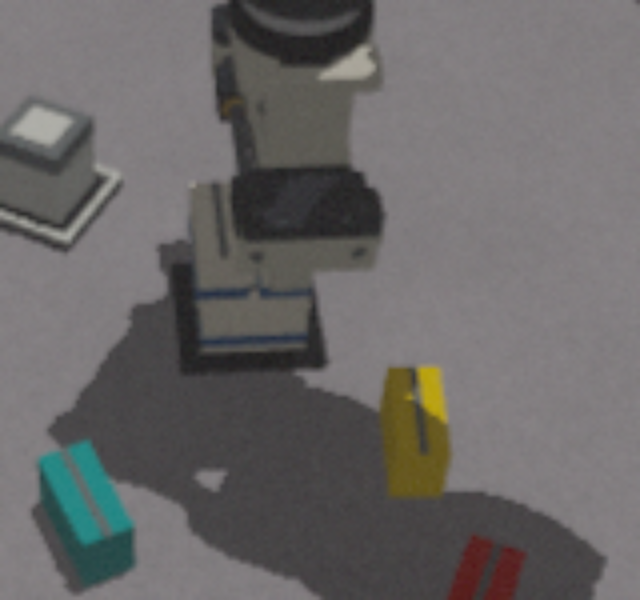

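The two blue bands are level, at (220,293) and (285,293), with a small gap between them. I'm going down the last millimetre.

Request:
jog_arm(
  series=[
    [-1, [-0.001, 0, 0.0005], [0, 0, 0]],
    [-1, [-0.001, 0, 0.001], [0, 0, 0]],
    [-1, [-0.001, 0, 0.0015], [0, 0, 0]],
    [-1, [-0.001, 0, 0.0015], [0, 0, 0]],
  ],
)

```text
time: 32.22
tool_pos: [0.4789, -0.1051, 0.0605]
tool_rot: [-3.14, 0.001, 0.165]
contact_force: [-2.5, 0.1, 11.4]
opening: 0.0638
```

Request:
jog_arm(
  series=[
    [1, [0, 0, 0], [0, 0, 0]],
    [1, [0, 0, 0], [0, 0, 0]],
    [1, [0, 0, 0], [0, 0, 0]],
    [1, [0, 0, 0], [0, 0, 0]],
    [1, [0, 0, -0.015], [0, 0, 0]],
    [1, [0, 0, -0.045], [0, 0, 0]],
    [1, [0, 0, -0.08], [0, 0, 0]],
    [1, [0, 0, -0.12], [0, 0, 0]],
    [1, [0, 0, -0.15], [0, 0, 0]],
    [1, [0, 0, -0.15], [0, 0, 0]],
  ],
)

```text
time: 33.05
tool_pos: [0.4818, -0.1062, 0.2151]
tool_rot: [3.138, -0.007, 0.165]
contact_force: [1.1, -0.5, 0.3]
opening: 0.0918
```

```bash
python3 g.py 260 400 210 -80.5 380 -350 210 -80.5
```

```text
t 33.05 tcp [ 481.8 -106.2  215.1] rot [ 3.138 -0.007  0.165] jaw -80.5 open 0.0918 F [ 1.1 -0.5  0.3]
[260.0, 400.0, 210.0, -80.5] shift [-0.1356, -0.5358, 0.0022] turn [0.004, -0.007, -0.001]
[380.0, -350.0, 210.0, -80.5] shift [-0.1406, 0.2237, 0.0049] turn [0.004, -0.007, -0.001]
```

Request:
jog_arm(
  series=[
    [1, [-0.14, 0.224, 0], [0, 0, 0]],
    [1, [-0.14, 0.224, 0], [0, 0, 0]],
    [1, [-0.14, 0.224, 0], [0, 0, 0]],
    [1, [-0.14, 0.224, 0], [0, 0, 0]],
    [1, [-0.14, 0.224, 0], [0, 0, 0]],
    [1, [-0.14, 0.224, 0], [0, 0, 0]],
    [1, [-0.14, 0.224, 0], [0, 0, 0]],
    [1, [-0.14, 0.224, 0], [0, 0, 0]],
    [1, [-0.14, 0.224, 0], [0, 0, 0]],
    [1, [-0.14, 0.224, 0], [0, 0, 0]],
    [1, [-0.14, 0.224, 0], [0, 0, 0]],
  ],
)

```text
time: 33.97
tool_pos: [0.3782, -0.3476, 0.2087]
tool_rot: [-3.139, 0.003, 0.167]
contact_force: [0.1, -1.0, 0.1]
opening: 0.0918
```

```bash
python3 - <<'E'
from v import *
from cell import eyes
for n in("top","side"):
    c=eyes.read_camera(n);P=cloud(c);g=c["img"].mean(-1);z=P[...,2]
    for nm,xy,h,r,k in [("wide",(.622,.208),.062,.045,"c"),("narrow",(.413,.269),.062,.035,"c"),("cuv",(.6385,-.199),.061,.05,"r"),("stack2",(.4965,-.1023),.085,.065,"r")]:
        m=near(P,xy,r)&(abs(z-h)<.010)
        if m.sum()>20: print(n,nm,(circ if k=="c" else rect)(ray(c,big(m),h)),"zmed",round(float(np.median(z[m])),4))
        m&=g>115
        if k=="c" and m.sum()>20: print("  bright",circ(ray(c,big(m),h)))
    cv2.imwrite(f"pics/{n}F.png",cv2.resize(c["img"][100:300,160:480] if n=="top" else c["img"][80:380,200:520],(800,500) if n=="top" else (640,600))[...,::-1])
E
```

```text
top wide [620.2, 206.0, 57.4, 60.7] zmed 0.0604
  bright [621.5, 206.2, 56.3, 58.9]
top narrow [411.9, 266.8, 35.7, 37.8] zmed 0.0604
  bright [412.4, 267.1, 35.5, 36.7]
top cuv [636.5, -198.3, 51.4, 47.5, -23.1] zmed 0.06
top stack2 [477.8, -105.3, 64.7, 31.2, -80.1] zmed 0.0835
side wide [620.2, 210.9, 59.1, 62.9] zmed 0.0611
  bright [621.0, 208.8, 57.8, 58.8]
side narrow [412.8, 271.3, 36.9, 40.7] zmed 0.0611
  bright [412.5, 269.6, 36.4, 36.9]
side cuv [636.2, -192.5, 57.9, 53.9, 69.0] zmed 0.0604
side stack2 [477.5, -99.6, 74.8, 31.3, -80.9] zmed 0.0844
```

View pics/sideF.png

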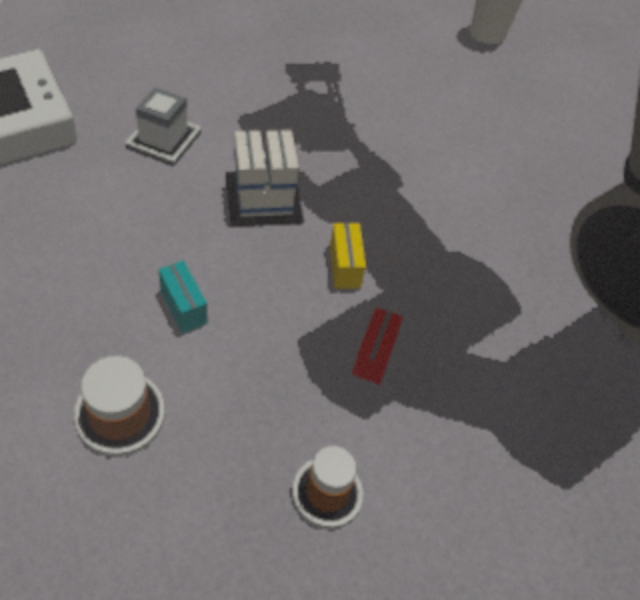

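View pics/topF.png

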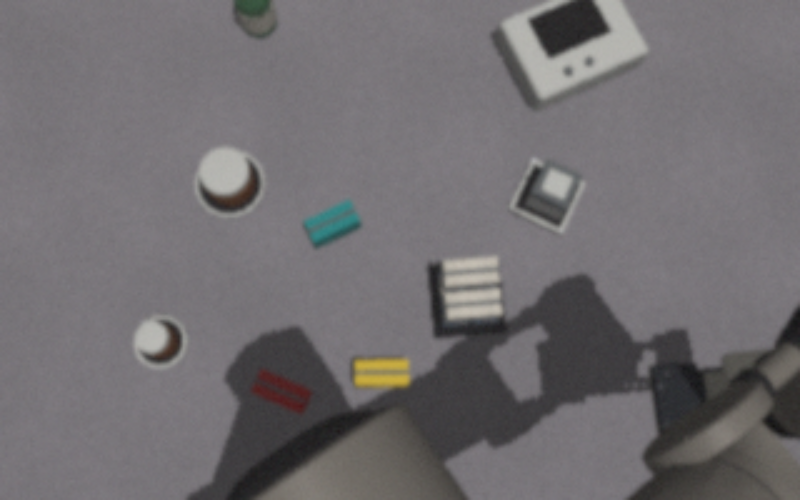

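Everything checks out within 3 mm: wide jar (621,207.5), narrow jar (412.5,268), box (636.5,-198), cartons at stack x of about +19 and -19 mm with their lengths along its y axis. The lid heights match full seating. Handing in.

Request:
jog_arm(
  series=[
    [1, [0, 0, 0], [0, 0, 0]],
    [1, [0, 0, 0], [0, 0, 0]],
    [1, [0, 0, 0], [0, 0, 0]],
  ],
)

```text
time: 34.32
tool_pos: [0.3778, -0.3487, 0.2089]
tool_rot: [-3.139, 0.003, 0.166]
contact_force: [-0.4, 0.3, -0.4]
opening: 0.0917
```

```bash
python3 -c "
from cell import job;print(job.hand_in())"
```

```text
the job is handed in; nothing more can be done
None
```

The cuvette box, narrow jar and wide jar are in their own holders. Both white cartons lie crosswise on the stack as its second layer. I handed the job in at about 34 s, with the gripper open and clear; no verdict was reported.

- **Holders:** in the last pictures the jars and the box are within about 3 mm of their holder centres. Their lid tops measured 60–61 mm up, which fits full seating on the holder floors.
- **Stack:** both cartons are about 19 mm either side of centre and square to the stack within about 0.5°. Their tops measured about 84 mm up; the nominal height is 85 mm.
- **Look-alikes:** I left the red, turquoise and yellow cartons alone, and they still stand where they were.

**What went wrong or disagreed:**
- **Joint limit:** my first approach to carton B hit the last joint's limit and tilted the tool about 3°. I raised the tool and gripped from the equivalent half turn instead, and B had not moved.
- **Side camera:** its height masks put the box and the cartons 5–6 mm further towards the camera than the top view. They also came out too long, because the masks catch part of the upright faces, so I relied on the top view for those parts.

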